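# Put the two battery packs on charge at the packing counter

### The job

Put both battery packs on charge: each goes into the desk charger whose pocket has its shape, the tongue tucked under the hood against the sprung contacts and the heel laid down behind the heel wall, so that it lies fully home and flat in the pocket and stays there by itself. Do not force the contacts against their stop, and leave the books, tape, printer and scanner where they are.

Things in the scene. Friction and masses are not known exactly. Their poses are not given: they have to be found in the camera images.
- wide_pack_mid (a point): Middle (half-way up) of the main block of the wide battery pack, loose, black plastic, about 160 g. Main block 54 mm long (x), 50 mm wide (y), 26 mm high (z). From its -x end a tongue sticks out 14 mm, 42 mm wide, 8 mm thick, flush with the underside, with brass strips on it. +x is the heel end. It lies flat on the counter, its middle 13 mm up.
- narrow_pack_mid (a point): Middle (half-way up) of the main block of the narrow battery pack, loose, black plastic, about 140 g. Main block 74 mm long (x), 34 mm wide (y), 26 mm high (z). From its -x end a tongue sticks out 14 mm, 26 mm wide, 8 mm thick, flush with the underside, with brass strips on it. +x is the heel end. It lies flat on the counter, its middle 13 mm up.
- wide_pack: The wide pack itself; origin under the middle of its main block, axes as for wide_pack_mid.
- narrow_pack: The narrow pack itself; origin under the middle of its main block, axes as for narrow_pack_mid.
- wide_charger: Wide charger, fixed to the counter: a white wedge whose top slopes up at 30 degrees towards its +x (away from the user). Origin under it, z up. It fits only the wide pack. A pack cannot go straight down (hood) nor in flat (heel wall): tongue first with the heel raised about 10 degrees off the pocket floor, push in against the spring until the heel clears its wall, then lay the heel down and press it flat.
- wide_charger_bay: Pocket of the wide charger. Origin on the pocket floor; x up the slope, y across, z square out of the floor. 53 mm wide, 1.5 mm play each side. Side walls 8 mm high, 11 mm thick, bevelled inside, cut away to the floor for x -21 to 21 mm as room for fingers. Pack home: flat on the floor, middle of its main block at (0, 0, 13) mm, tongue tip at x = -41 mm, heel at x = 27 mm, axes along these.
- wide_hood_lip (a point): Middle of the hood's lip, in the pocket's axes at (-34, 0, 11.5) mm. The hood roofs the low end of the pocket from here down the slope: 11.5 mm clear below it (the last 2.5 mm bevelled up to 14 mm at the lip), top 15.5 mm off the pocket floor. Axes as the pocket.
- wide_heel_wall (a point): Middle of the inner face of the heel wall at the high end, at its top: (27, 0, 8) mm in the pocket's axes. The wall is 8 mm high over the pocket floor, its inner top edge bevelled 2 mm. Axes as the pocket.
- wide_charger_contact (a joint): Travel, in m, of the black sprung contact block under the hood of the wide charger, down the slope: 0 free (its face at x = -37 mm of the pocket), 0.004 with the pack home, 0.008 at its stop. Spring 1200 N/m: about 5 N at home, 10 N at the stop. The spring holds the seated pack against the heel wall.
- narrow_charger: Narrow charger, fixed to the counter: a white wedge whose top slopes up at 30 degrees towards its +x (away from the user). Origin under it, z up. It fits only the narrow pack. A pack cannot go straight down (hood) nor in flat (heel wall): tongue first with the heel raised about 10 degrees off the pocket floor, push in against the spring until the heel clears its wall, then lay the heel down and press it flat.
- narrow_charger_bay: Pocket of the narrow charger. Origin on the pocket floor; x up the slope, y across, z square out of the floor. 37 mm wide, 1.5 mm play each side. Side walls 8 mm high, 11 mm thick, bevelled inside, cut away to the floor for x -21 to 21 mm as room for fingers. Pack home: flat on the floor, middle of its main block at (0, 0, 13) mm, tongue tip at x = -51 mm, heel at x = 37 mm, axes along these.
- narrow_hood_lip (a point): Middle of the hood's lip, in the pocket's axes at (-44, 0, 11.5) mm. The hood roofs the low end of the pocket from here down the slope: 11.5 mm clear below it (the last 2.5 mm bevelled up to 14 mm at the lip), top 15.5 mm off the pocket floor. Axes as the pocket.
- narrow_heel_wall (a point): Middle of the inner face of the heel wall at the high end, at its top: (37, 0, 8) mm in the pocket's axes. The wall is 8 mm high over the pocket floor, its inner top edge bevelled 2 mm. Axes as the pocket.
- narrow_charger_contact (a joint): Travel, in m, of the black sprung contact block under the hood of the narrow charger, down the slope: 0 free (its face at x = -47 mm of the pocket), 0.004 with the pack home, 0.008 at its stop. Spring 1200 N/m: about 5 N at home, 10 N at the stop. The spring holds the seated pack against the heel wall.
- books: Two hardback books in a stack, 130 x 190 mm, 50 mm high; origin under the middle.
- tape_roll: Roll of tan packing tape lying flat, 100 mm across, 48 mm high; origin under the middle.
- label_printer: Small grey portable label printer, 85 x 100 mm, 61 mm high; origin under the middle.
- barcode_scanner: Black pistol-shaped barcode scanner lying on its side: head 95 x 60 x 34 mm, origin under the head (10 mm behind its middle), grip 110 mm long towards its -y.
Things that resemble listed ones, but are neither listed nor needed, are in the scene too. Leave any green or pink look-alike of the narrow_pack alone.

How it is judged:
By the outcome, as a careful person would: the job done as asked, in the order asked, and still so for the second after the job is handed in, with the robot touching nothing.
It also fails if it takes over 72 s, if anything falls off the work surface, if the arm or the gripper's body presses on something with over 40 N, if the wrist force passes 120 N, or if a joint passes its speed limit or range.

### The arm

A 6-joint arm with a two-finger parallel gripper is mounted at the origin on the work surface. World frame = base frame: x ahead of the robot, y to its left, z up, the work surface at z = 0. Lengths are in m, angles in rad, forces in N, time in s.
With the tool pointing down it reaches from about 0.3 to 0.775 m from the base axis. Payload 14.6 kg.
Tool frame: the origin (TCP) lies on the centre line of the jaws, within the pads' length; the fingertips stand 19 mm ahead of it and the grasp point (between the pads) is the TCP (ctrl.tip_reach is the distance from the TCP to the fingertips, in m); x points along the fingers, y is the direction in which the jaws open and shut, and the axes are right-handed (so a half turn about x gives the same grasp; the last joint's range is limited). The gripper opens to 94 mm and grips with 3 to 60 N. Pads are 16 mm wide; open, the fingers measure 119 mm over their backs; the gripper's body (75 mm by 177 mm) begins 78 mm behind the grasp point.
Start: joints at [-1.41, 0.3, 1.521, -0, 1.321, -0.067], TCP at [0.124, -0.536, 0.224] pointing down, gripper open.
Joint ranges: [-3.03, 3.03], [-0.79, 2.21], [0.23, 2.52], [-1.04, 4.18], [0, 3.07], [-2.55, 2.55]. Speed limits (rad/s): [2.22, 2.22, 2.57, 3.14, 3.14, 3.14].

### API

Orientations are given as [roll, pitch, yaw] about the fixed x, y, z axes, in that order (R = Rz(yaw) Ry(pitch) Rx(roll)).
In Python, from station import ctrl, optics, models gives the robot as it stands. The module is installed in compiled form; this text tells all that it offers.
- The arm moves only by the tool arm_command, never from a script. Its argument "deltas" is a list of rows, each an object with "translation": the shift along the tool's x, y, z in units of 25 mm (1.0 is 25 mm), a list of three; "turn": the turn, a rotation vector about the tool's x, y, z in units of 5 degrees (1.0 is 5 degrees), a list of three. In form: [{"translation": [x, y, z], "turn": [rx, ry, rz]}, ...]. A call has 1 to 12 rows; each row is the pose to reach, as a shift and turn from the pose commanded when the call began, along the tool's axes at that moment; what a row does not reach only later rows make up. A row lasts 1/12 s, in which the tool goes at most 41.7 mm and 7.16 degrees, less where a joint would pass 70% of its speed; a pose out of reach is approached as far as the arm can. A call with a gripper value outside its range is refused whole. "gripper" is the finger opening in mm, from 0 to 94, set as the call begins (left out, the last holds). The fingers move at their own pace and stop on an object; "force" is the grip in N (left out, the last holds). Time passes only in rows, so rows that repeat a pose let the fingers close. It gives the time, the measured TCP pose, the force and the opening at its end, in the units of the state.
- ctrl.get_obs(): the state, without advancing time (a new reading comes with each control period).
- optics.camera(name): name is "side" or "top" or "wrist"; returns the picture (400x640x3 uint8, red, green, blue); there is no depth.
- optics.get_calibration(name): a dict with "K" (3x3 intrinsics, pixels), "origin" and "orientation" of the camera in the world. Camera axes: x right, y down, z forward; pixel columns grow to the right and rows downward; lengths in m; the calibration is good to about 2 mm. A picture is of the moment at which its call begins: read the wrist's pose just before it. get_calibration takes no time and is no camera call; for the wrist camera it gives the pose at the moment of the call.
- ctrl.hand_in(): hands the job in, once; it reports no verdict.
Trained networks look in the newest picture that a camera, given by its name, has taken for a name from the list of things; names that differ only in an ending like _2 or _b are one class to them, and where a whole thing is asked for, a point or a joint stands for the part that bears it (a point fixed in the world has none). Each returns a list of dicts, best first, with "score" (0 to 1); they miss things now and then, are a little off and sometimes report something else, mostly with a low value. They report only what shows in the picture. A call takes as long as a camera call. They do not tell look-alikes from the thing itself.
- models.look_for(target, camera): "box" ([left, top, right, bottom] in pixels, round what is visible of it).
- models.cut_out(target, camera): "pixels" (400x640 bool, what is visible of it) and "box" ([left, top, right, bottom] in pixels, round what is visible of it).
- models.mark_of(target, camera): "at" ([column, row] in pixels: a listed point, or the origin of a listed thing).
The state is a dict: "time_s": time; "qpos": joint angles; "joint_vel": joint speeds; "tau": joint torques, N m; "ee_pos": TCP position; "eef_rot": TCP orientation; "force": force on the tool from outside, world axes, zero at the start; "moment": the same for the moment, N m; "grip_width": finger opening in m.
Only numpy, scipy, OpenCV 4.12 (cv2) and the standard library are available. Lean on these libraries where they do the work, as an engineer would, in place of code of your own. Each camera call takes 0.05 s, during which the arm holds its last target.

## Working session

There is one attempt and no reset: what is moved stays moved. The work goes in short steps, Python scripts to look and compute and a tool call to move; the robot and the scene stay as the last step left them, time stands still between calls to the robot, and variables do not carry over. Pictures are saved under pics/ and viewed, and the job is handed in when it is done.

Besides the shell and the picture viewer there is one more tool, called after "Emit:" as a command line: name --argument value ..., lists and objects as JSON in quotes. arm_command: Moves the arm, as the interface text tells. Its arguments: {"type":"object","properties":{"deltas":{"type":"array"},"gripper":{"type":"number"},"force":{"type":"number"}},"required":["deltas"]}

```bash
mkdir -p pics; ls; python3 - <<'E'
from station import ctrl, optics, models
import cv2,numpy as np
print(ctrl.get_obs())
for n in ["side","top"]:
    im=optics.camera(n); cv2.imwrite(f"pics/{n}0.png",im[:,:,::-1])
    c=optics.get_calibration(n); print(n,c)
    for t in ["wide_pack_mid","narrow_pack_mid","wide_charger_bay","narrow_charger_bay","wide_hood_lip","narrow_hood_lip","wide_heel_wall","narrow_heel_wall"]:
        print(t,[(np.round(d["at"],1).tolist(),round(d["score"],2)) for d in models.mark_of(t,n)][:4])
E
```

```text
pics
{'time_s': 0.0, 'qpos': array([-1.40958106e+00,  3.00474130e-01,  1.52157497e+00,  1.21206176e-05,
        1.32075941e+00, -6.66118416e-02]), 'joint_vel': array([ 0.00042051, -0.00069316,  0.00162099, -0.00044568, -0.00030621,
       -0.00020526]), 'tau': array([-8.16627271e-04, -5.31809092e+01, -3.52740777e+01,  7.08568026e-02,
        2.44136655e-02, -9.26714347e-05]), 'ee_pos': array([ 0.12417663, -0.53553845,  0.22388726]), 'eef_rot': array([-1.64706367,  1.56958041,  1.72235309]), 'force': array([ 0.34759152,  0.08781707, -0.36637486]), 'moment': array([ 0.02743094, -0.00136642, -0.03470681]), 'grip_width': 0.09420264569775078}
side {'K': array([[413.49889509,   0.        , 324.92895497],
       [  0.        , 413.49889509, 207.06478542],
       [  0.        ,   0.        ,   1.        ]]), 'origin': array([-0.02451838,  0.71714417,  0.98317263]), 'orientation': array([-2.33482351,  0.01328622, -2.38753181])}
wide_pack_mid [([419.4, 185.3], 0.65), ([323.0, 180.8], 0.53)]
narrow_pack_mid [([287.6, 303.8], 0.89), ([243.8, 322.1], 0.76), ([336.0, 283.1], 0.57)]
wide_charger_ba
[... 333 characters left out ...]
5643234],
       [  0.        ,   0.        ,   1.        ]]), 'origin': array([0.49623625, 0.05724133, 1.47000818]), 'orientation': array([-3.06658026, -0.01763926, -1.55007817])}
wide_pack_mid [([435.2, 244.5], 0.59)]
narrow_pack_mid [([260.3, 262.3], 0.93), ([211.6, 243.9], 0.89), ([163.9, 229.1], 0.85)]
wide_charger_bay [([375.9, 224.6], 0.68)]
narrow_charger_bay [([290.8, 217.8], 0.63)]
wide_hood_lip [([370.7, 234.6], 0.59), ([211.3, 241.4], 0.51)]
narrow_hood_lip [([290.0, 205.7], 0.65), ([293.3, 230.0], 0.55), ([208.7, 159.6], 0.17), ([304.5, 140.5], 0.17)]
wide_heel_wall [([376.0, 217.1], 0.76), ([373.9, 222.5], 0.29)]
narrow_heel_wall [([293.0, 206.3], 0.77), ([375.1, 149.9], 0.19)]
```

View pics/side0.png

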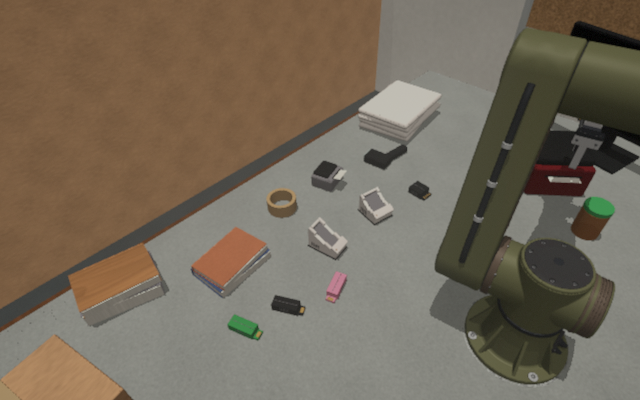

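View pics/top0.png

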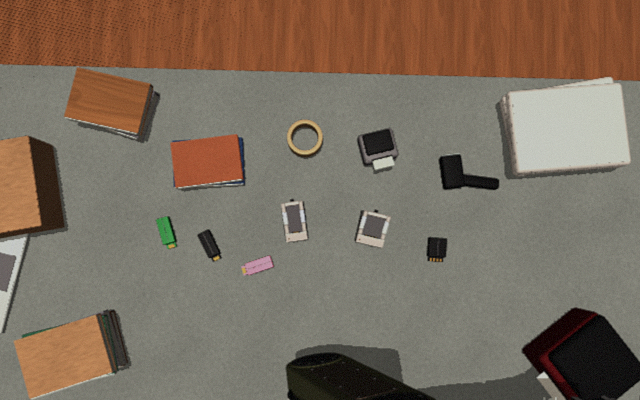

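```bash
python3 - <<'E'
import cv2
im=cv2.imread("pics/top0.png")
cv2.imwrite("pics/top0z.png",cv2.resize(im[180:300,140:470],(800,291),interpolation=cv2.INTER_CUBIC))
im=cv2.imread("pics/side0.png")
cv2.imwrite("pics/side0z.png",cv2.resize(im[160:340,210:450],(800,600),interpolation=cv2.INTER_CUBIC))
E
```

```text
(no output)
```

View pics/top0z.png

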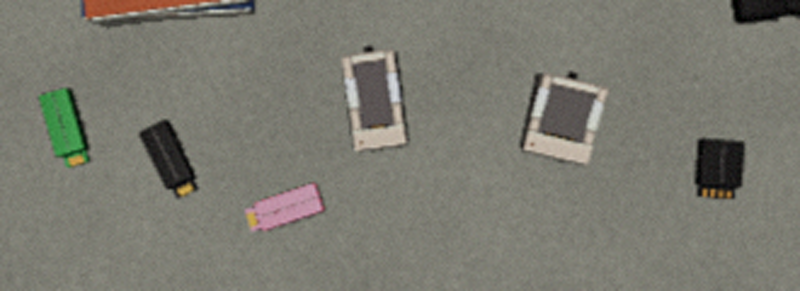

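View pics/side0z.png

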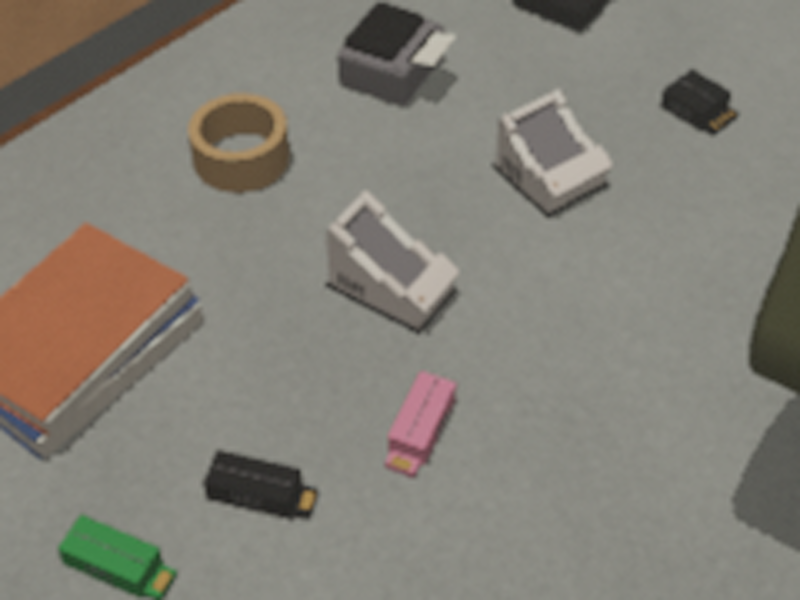

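The side and top views show the black narrow pack at top (208,245), between the green and pink look-alikes. The black wide pack is at (437,248), the narrow charger at (294,221) and the wide charger at (374,228). Both tongues and both hoods point towards the robot (image down).

```bash
cat > h.py <<'E'
from station import ctrl, optics, models
import cv2,numpy as np
from scipy.spatial.transform import Rotation as R
from scipy.optimize import least_squares
def rot(rpy): return R.from_euler('xyz',rpy).as_matrix()
def proj(c,P):
    P=np.atleast_2d(P); q=(P-c["origin"])@rot(c["orientation"]); p=q@c["K"].T
    return p[:,:2]/p[:,2:]
def ray(c,uv):
    d=np.linalg.solve(c["K"],[uv[0],uv[1],1.]); d=rot(c["orientation"])@d; return c["origin"],d
def onz(c,uv,z):
    o,d=ray(c,uv); return o+d*(z-o[2])/d[2]
def tri(l):
    A=np.zeros((3,3));b=np.zeros(3)
    for c,uv in l:
        o,d=ray(c,uv);d=d/np.linalg.norm(d);M=np.eye(3)-np.outer(d,d);A+=M;b+=M@o
    return np.linalg.solve(A,b)
def snap(n,f):
    c=optics.get_calibration(n); im=optics.camera(n); c=optics.get_calibration(n) if 0 else c
    cv2.imwrite(f"pics/{f}.png",im[:,:,::-1]); np.savez(f"pics/{f}.npz",im=im,**c); return im,c
E
python3 - <<'E'
from h import *
s=optics.get_calibration("side");t=optics.get_calibration("top");w=optics.get_calibration("wrist")
for n,z,a,b in [("wide",.013,(435.2,244.5),(419.4,185.3)),("narrow",.013,(211.6,243.9),(287.6,303.8)),("wc",.03,(375.9,224.6),(378.1,200.7))]:
    print(n,onz(t,a,z),onz(s,b,z),tri([(t,a),(s,b)]))
print("lips",tri([(t,(370.7,234.6)),(s,(379.4,208.2))]),tri([(t,(293.3,230)),(s,(332.9,240.2))]))
print("heels",tri([(t,(376,217.1)),(s,(373.4,191.4))]),tri([(t,(293,206.3)),(s,(315.9,220.7))]))
for p in [(437,238),(437,259),(202,232),(213,251)]: print(onz(t,p,.026 if p[1]<248 else .01))
o=ctrl.get_obs(); Rt=rot(o["eef_rot"])
print("T",Rt); print("cam in tool",Rt.T@(w["origin"]-o["ee_pos"])); print(Rt.T@rot(w["orientation"]),w["K"])
E
```

```text
wide [ 0.5064337  -0.29743895  0.013     ] [ 0.50585952 -0.32171843  0.013     ] [ 0.50064152 -0.29670674  0.03204722]
narrow [0.49502955 0.33300169 0.013     ] [0.49207575 0.33480525 0.013     ] [0.49467637 0.33345915 0.00883314]
wc [ 0.55841775 -0.12645296  0.03      ] [ 0.55445651 -0.14319763  0.03      ] [ 0.55266887 -0.12887406  0.04135686]
lips [ 0.52845607 -0.11306422  0.03325559] [0.53730377 0.10311107 0.04710418]
heels [ 0.57180443 -0.12462067  0.07419848] [0.60142848 0.10564553 0.08866814]
[ 0.52464932 -0.29927909  0.026     ]
[ 0.46563321 -0.30343623  0.01      ]
[0.52755173 0.35839931 0.026     ]
[0.47520917 0.32892615 0.01      ]
T [[ 1.23109507e-05  2.25790799e-01 -9.74175813e-01]
 [-3.97478748e-05 -9.74175812e-01 -2.25790799e-01]
 [-9.99999999e-01  4.15011177e-05 -3.01832595e-06]]
cam in tool [-0.16028446 -0.00077275 -0.06852039]
[[ 9.22443986e-04 -2.39924676e-01  9.70791069e-01]
 [ 9.99999216e-01  1.04387176e-03 -6.92211425e-04]
 [-8.47302781e-04  9.70790946e-01  2.39925450e-01]] [[291.69351285   0.         318.07959787]
 [  0.         291.69351285 196.17584852]
 [  0.           0.           1.        ]]
```

Emit:
arm_command --deltas '[{"translation": [1,-6.5,-18],"turn": [2.6,0,0]},{"translation": [1,-6.5,-18],"turn": [2.6,0,0]},{"translation": [1,-6.5,-18],"turn": [2.6,0,0]},{"translation": [1,-6.5,-18],"turn": [2.6,0,0]},{"translation": [1,-6.5,-18],"turn": [2.6,0,0]},{"translation": [1,-6.5,-18],"turn": [2.6,0,0]},{"translation": [1,-6.5,-18],"turn": [2.6,0,0]},{"translation": [1,-6.5,-18],"turn": [2.6,0,0]},{"translation": [1,-6.5,-18],"turn": [2.6,0,0]},{"translation": [1,-6.5,-18],"turn": [2.6,0,0]},{"translation": [1,-6.5,-18],"turn": [2.6,0,0]},{"translation": [1,-6.5,-18],"turn": [2.6,0,0]}]'

```text
time_s: 1.9
ee_pos: [0.5285, -0.2731, 0.1991]
eef_rot: [-1.951, 1.57, 1.194]
force: [-0.4, 0.2, -0.5]
grip_width: 0.094
```

```bash
python3 - <<'E'
from h import *
im,c=snap("wrist","w1")
o=ctrl.get_obs(); print(o["time_s"],o["ee_pos"],o["eef_rot"],o["joint_vel"])
E
```

```text
1.95 [ 0.53018174 -0.2717162   0.19867584] [-1.85471834  1.56977778  1.29158687] [-0.07599996 -0.03806628  0.05720262 -0.00564418 -0.01599599 -0.09243766]
```

View pics/w1.png

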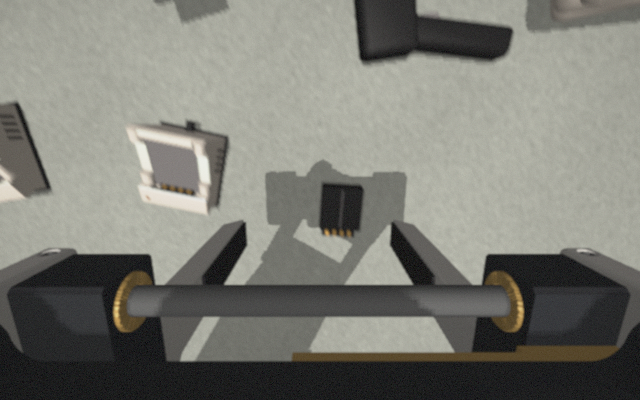

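Emit:
arm_command --deltas '[{"translation": [0,0,0],"turn": [0,0,0]},{"translation": [0,0,0],"turn": [0,0,0]}]'

```text
time_s: 2.12
ee_pos: [0.5257, -0.2758, 0.1992]
eef_rot: [-0.255, 1.57, 2.888]
force: [-1.4, -0.4, 0.2]
grip_width: 0.0938
```

```bash
python3 - <<'E'
from h import *
im,c=snap("wrist","w2")
o=ctrl.get_obs(); print(o["time_s"],o["ee_pos"],o["eef_rot"],o["joint_vel"])
b=im[:,:,::-1]
cv2.imwrite("pics/w2a.png",cv2.resize(b[160:250,290:410],(800,600),interpolation=cv2.INTER_CUBIC))
cv2.imwrite("pics/w2b.png",cv2.resize(b[110:230,110:250],(700,600),interpolation=cv2.INTER_CUBIC))
for t in ["wide_pack_mid","wide_pack","wide_charger_bay","wide_charger","wide_hood_lip","wide_heel_wall"]:
    print(t,[(np.round(d["at"],1).tolist(),round(d["score"],2)) for d in models.mark_of(t,"wrist")][:3])
E
```

```text
2.1667 [ 0.52529375 -0.27633411  0.19941485] [ 0.08925164  1.57049063 -3.05187528] [-1.64925606e-02 -9.49916121e-03  3.69088608e-03  8.44346872e-04
 -4.97360201e-04 -4.28154699e-05]
wide_pack_mid [([335.7, 208.8], 0.92)]
wide_pack [([340.0, 200.4], 0.83)]
wide_charger_bay [([171.6, 158.0], 0.75), ([339.8, 199.4], 0.62)]
wide_charger [([191.5, 155.6], 0.59), ([172.3, 188.7], 0.3)]
wide_hood_lip [([3.1, 142.7], 0.68)]
wide_heel_wall [([163.1, 143.5], 0.89)]
```

View pics/w2a.png

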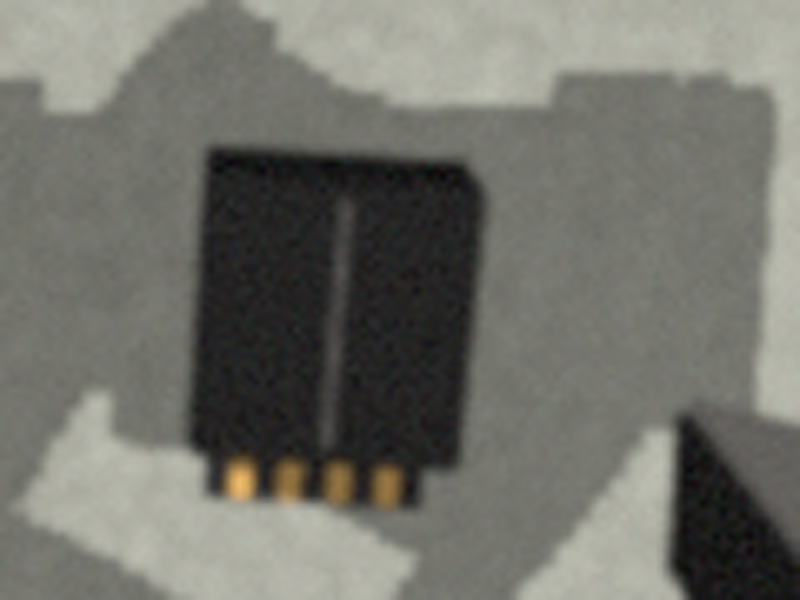

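View pics/w2b.png

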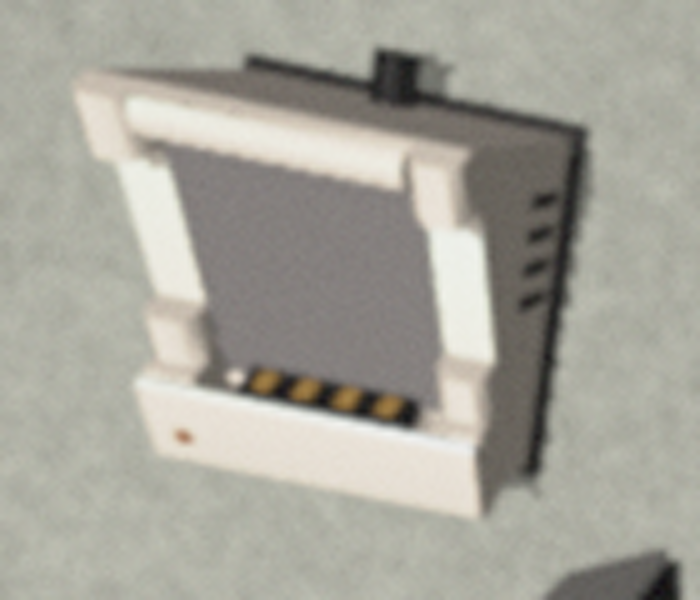

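Emit:
arm_command --deltas '[{"translation": [1,-5.6,1],"turn": [0,0,0]},{"translation": [1,-5.6,1],"turn": [0,0,0]},{"translation": [1,-5.6,1],"turn": [0,0,0]},{"translation": [1,-5.6,1],"turn": [0,0,0]},{"translation": [1,-5.6,1],"turn": [0,0,0]},{"translation": [1,-5.6,1],"turn": [0,0,0]},{"translation": [1,-5.6,1],"turn": [0,0,0]},{"translation": [1,-5.6,1],"turn": [0,0,0]}]'

```text
time_s: 3.13
ee_pos: [0.5009, -0.137, 0.1746]
eef_rot: [2.579, 1.57, -0.563]
force: [0.6, -0.3, -0.1]
grip_width: 0.0939
```

```bash
python3 - <<'E'
from h import *
im,c=snap("wrist","w3")
o=ctrl.get_obs(); print(o["time_s"],o["ee_pos"],o["eef_rot"],o["joint_vel"])
for t in ["wide_charger_bay","wide_hood_lip","wide_heel_wall"]:
    print(t,[(np.round(d["at"],1).tolist(),round(d["score"],2)) for d in models.mark_of(t,"wrist")][:3])
E
```

```text
3.1833 [ 0.50088875 -0.1369121   0.17453917] [ 2.59561707  1.57049641 -0.54640081] [ 0.00196281 -0.0002638   0.00324479  0.00123494 -0.00127025  0.0025355 ]
wide_charger_bay [([301.6, 137.8], 0.57)]
wide_hood_lip [([292.7, 170.2], 0.74)]
wide_heel_wall [([302.7, 119.0], 0.75)]
```

View pics/w3.png

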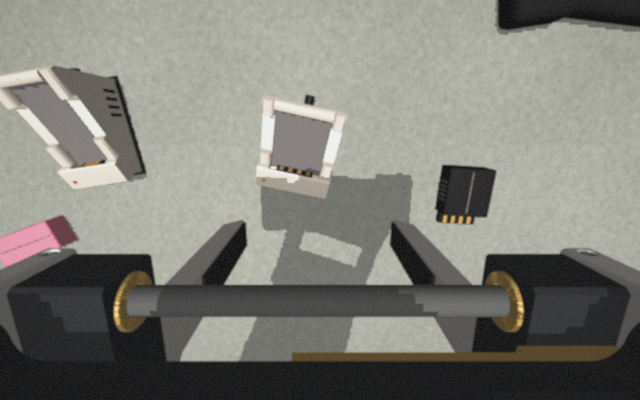

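w3 shows the wide charger at (300,145), the wide pack at (465,195), and the narrow charger at (75,130). I'll zoom in to pick corners.

```bash
python3 - <<'E'
import cv2
b=cv2.imread("pics/w3.png")
def z(n,r0,r1,c0,c1,s): cv2.imwrite(n,cv2.resize(b[r0:r1,c0:c1],None,fx=s,fy=s,interpolation=cv2.INTER_CUBIC))
z("pics/w3a.png",90,200,250,355,5)
z("pics/w3b.png",155,230,425,505,8)
z("pics/w3c.png",60,195,0,150,4)
E
```

```text
(no output)
```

View pics/w3a.png

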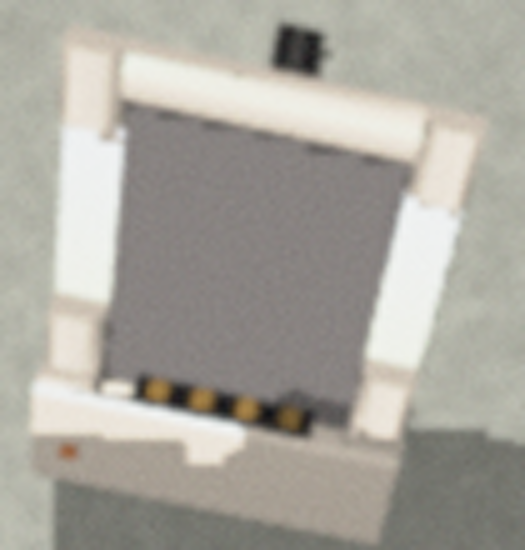

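View pics/w3b.png

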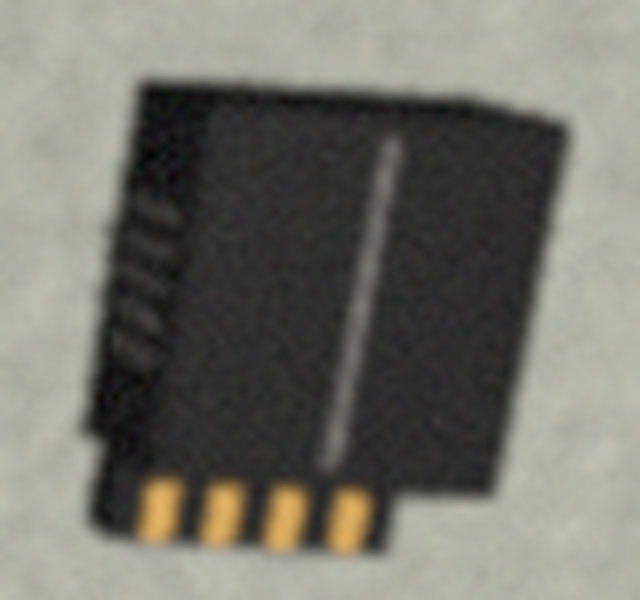

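View pics/w3c.png

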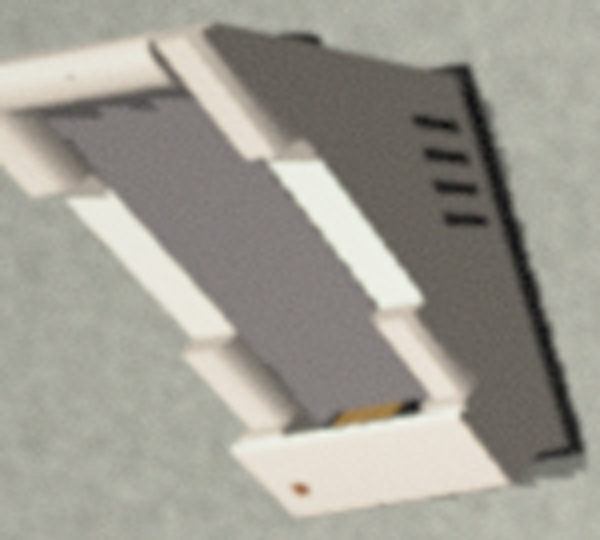

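```bash
cat > fit.py <<'E'
from h import *
def load(f):
    d=np.load(f"pics/{f}.npz"); return {k:d[k] for k in ("K","origin","orientation")}
def up(p,off,s): return np.array([off[0]+(p[0]+.5)/s-.5, off[1]+(p[1]+.5)/s-.5])
def bayT(x):  # x,y,z,yaw of bay
    return R.from_euler('xyz',[0,-np.pi/6,x[3]]).as_matrix()
def fit(obs,rotf,x0,lines=[]):
    def res(x):
        Rm=rotf(x); r=[]
        for c,uv,P in obs:
            r+=list(proj(c,np.array(P)*1e-3@Rm.T+x[:3])[0]-uv)
        for c,a,b,P,Q in lines: # model points to image line
            n=np.array([-(b-a)[1],(b-a)[0]]);n=n/np.linalg.norm(n)
            for X in (P,Q): r.append((proj(c,np.array(X)*1e-3@Rm.T+x[:3])[0]-a)@n)
        return np.array(r)
    s=least_squares(res,x0,loss='soft_l1'); return s.x,res(s.x),s
def cov(s): 
    return np.sqrt(np.diag(np.linalg.pinv(s.jac.T@s.jac)))
E
cat > f1.py <<'E'
from fit import *
c2,c3=load("w2"),load("w3")
a=lambda *p: up(p,(250,90),5); b=lambda *p: up(p,(110,110),5)
o=[(c3,a(60,125),(21,37.5,8)),(c3,a(54,298),(-21,37.5,0)),(c3,a(110,305),(-21,26.5,0)),(c3,a(462,212),(21,-37.5,8)),(c3,a(428,368),(-21,-37.5,0)),(c3,a(367,362),(-21,-26.5,0)),(c3,a(33,382),(-34,37.5,15.5)),(c3,a(402,452),(-34,-37.5,15.5)),
(c2,b(138,378),(-34,37.5,15.5)),(c2,b(485,440),(-34,-37.5,15.5)),(c2,b(100,160),(21,37.5,8)),(c2,b(468,228),(21,-37.5,8)),(c2,b(150,305),(-21,37.5,0)),(c2,b(205,307),(-21,26.5,0)),(c2,b(495,362),(-21,-37.5,0)),(c2,b(440,360),(-21,-26.5,0))]
L=[(c3,a(122,103),a(412,163),(27,20,6),(27,-20,6)),(c2,b(165,147),b(415,190),(27,20,6),(27,-20,6))]
x,r,s=fit(o,bayT,[.555,-.128,.04,0],L); print("wide bay",np.round(x,4),np.degrees(x[3])); print(np.round(r,1)); print(cov(s))
# separately per view
for c in (c3,c2):
    xx,rr,ss=fit([q for q in o if q[0] is c],bayT,x,[q for q in L if q[0] is c]); print(np.round(xx,4))
a2=lambda *p: up(p,(425,155),8); b2=lambda *p: up(p,(290,160),6.6667)
flat=lambda x: R.from_euler('z',x[3]).as_matrix()
o=[(c3,a2(570,125),(27,-25,26)),(c3,a2(493,495),(-27,-25,26)),(c3,a2(145,80),(27,25,0)),(c3,a2(90,430),(-27,25,0)),(c3,a2(92,530),(-41,21,0)),(c3,a2(385,552),(-41,-21,8)),(c3,a2(210,105),(27,25,26)),(c3,a2(470,100),(27,-25,0)),
(c2,b2(485,197),(27,-25,26)),(c2,b2(458,466),(-27,-25,26)),(c2,b2(193,447),(-27,25,26)),(c2,b2(210,150),(27,25,0)),(c2,b2(468,163),(27,-25,0)),(c2,b2(210,497),(-41,21,8)),(c2,b2(417,507),(-41,-21,8))]
x,r,s=fit(o,flat,[.5,-.3,0,0]); print("wide pack",np.round(x,4),np.degrees(x[3])); print(np.round(r,1)); print(cov(s))
n=lambda *p: up(p,(0,60),4)
o=[(c3,n(300,147),(21,-29.5,8)),(c3,n(425,303),(-21,-29.5,0)),(c3,n(372,310),(-21,-18.5,0)),(c3,n(190,340),(-21,29.5,0)),(c3,n(238,333),(-21,18.5,0)),(c3,n(35,195),(21,29.5,8)),(c3,n(232,447),(-44,29.5,15.5)),(c3,n(463,403),(-44,-29.5,15.5))]
x,r,s=fit(o,bayT,[.56,.1,.04,0]); print("narrow bay",np.round(x,4),np.degrees(x[3])); print(np.round(r,1)); print(cov(s))
E
python3 f1.py
```

```text
wide bay [ 0.5559 -0.1188  0.0474 -0.1974] -11.310656240569287
[-1.   0.4  0.7 -0.8  0.2 -0.   0.6 -0.1 -1.6 -0.2  0.  -1.1  0.7  1.7
 -0.   2.2 -0.2  1.  -1.9  1.6 -2.6 -0.6 -0.9  0.8  2.1 -2.1  1.  -0.5
  0.2 -0.3  1.5 -1.8  0.3  0.3 -0.9  0.3]
[0.00030441 0.00046986 0.00143665 0.00856837]
[ 0.556  -0.1189  0.0475 -0.202 ]
[ 0.5556 -0.1184  0.0468 -0.1898]
wide pack [ 0.4956 -0.3021 -0.0033 -0.0562] -3.218796163153964
[ 0.6 -0.   0.5  1.4 -2.1 -0.2 -2.3  0.5 -1.  -0.8 -0.1  0.5 -0.4 -0.1
 -0.1 -0.3  1.1 -1.5  0.9  1.2 -0.1  1.8 -0.1 -1.   0.6 -0.7 -0.2 -0.2
  1.1  0.1]
[0.00051448 0.00061881 0.00145188 0.01011791]
narrow bay [0.5725 0.1047 0.0515 0.149 ] 8.534899313394202
[-2.9  1.9  0.5 -0.6  3.  -0.6  2.1 -0.9  0.7 -0.8 -1.3  0.4 -0.1 -0.
 -1.5  2.4]
[0.0005117  0.00356359 0.00417734 0.01515799]
```

Emit:
arm_command --deltas '[{"translation": [3,-0.5,1.2],"turn": [0,0,0]},{"translation": [3,-0.5,1.2],"turn": [0,0,0]},{"translation": [3,-0.5,1.2],"turn": [0,0,0]},{"translation": [3,-0.5,1.2],"turn": [0,0,0]},{"translation": [3,-0.5,1.2],"turn": [0,0,0]}]'

```text
time_s: 3.75
ee_pos: [0.4722, -0.1241, 0.1012]
eef_rot: [2.821, 1.568, -0.32]
force: [0.2, 0.3, 0.7]
grip_width: 0.0941
```

```bash
python3 - <<'E'
from h import *
im,c=snap("wrist","w4")
o=ctrl.get_obs(); print(o["time_s"],o["ee_pos"],o["joint_vel"])
b=im[:,:,::-1]
cv2.imwrite("pics/w4a.png",cv2.resize(b[30:200,220:390],None,fx=3.5,fy=3.5,interpolation=cv2.INTER_CUBIC))
E
```

```text
3.8 [ 0.47239278 -0.12414388  0.10145282] [ 0.00209166 -0.00596416  0.00327162  0.0014884  -0.00626495  0.00166913]
```

View pics/w4.png

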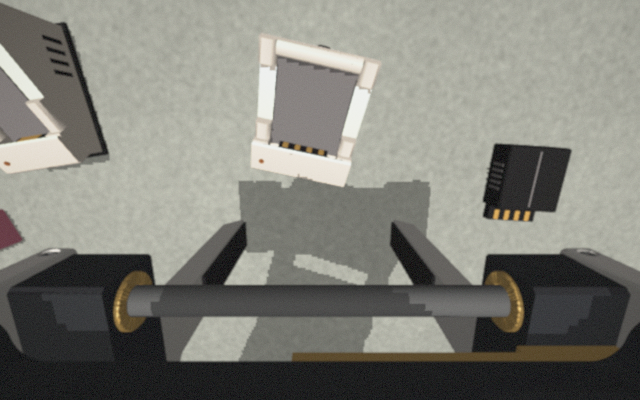

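View pics/w4a.png

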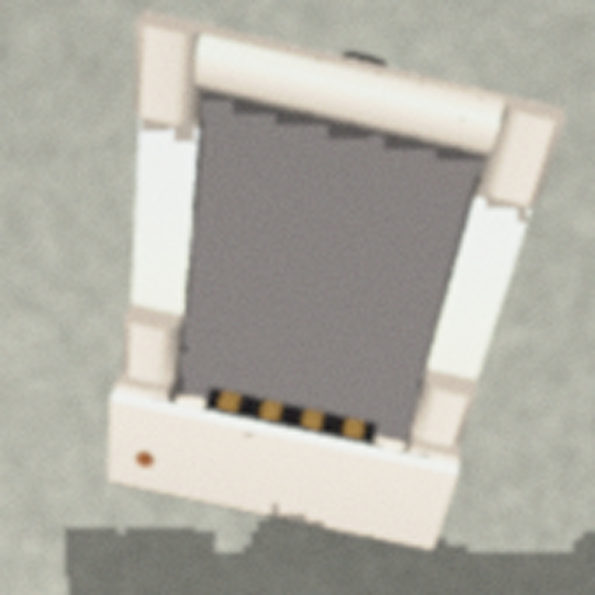

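```bash
cat > f2.py <<'E'
from fit import *
c2,c3,c4=load("w2"),load("w3"),load("w4")
a=lambda *p: up(p,(250,90),5); b=lambda *p: up(p,(110,110),5); d=lambda *p: up(p,(220,30),3.5)
def V(c,f,p):
    o=[(c,f(*p[i]),P) for i,P in enumerate([(21,37.5,8),(-21,37.5,0),(-21,26.5,0),(21,-37.5,8),(-21,-37.5,0),(-21,-26.5,0)])]
    L=[(c,f(*p[6]),f(*p[7]),(-34,37.5,15.5),(-34,-37.5,15.5)),(c,f(*p[8]),f(*p[9]),(27,20,6),(27,-20,6)),
       (c,f(*p[2]),f(*p[10]),(-21,26.5,0),(21,26.5,0)),(c,f(*p[5]),f(*p[11]),(-21,-26.5,0),(15,-26.5,0))]
    return o,L
D={'w4':V(c4,d,[(138,126),(133,311),(185,316),(528,204),(477,378),(430,370),(112,383),(460,460),(200,95),(485,155),(200,135),(474,205)]),
'w3':V(c3,a,[(60,125),(54,298),(110,305),(462,212),(428,368),(367,362),(33,382),(402,452),(122,103),(412,163),(125,140),(403,200)]),
'w2':V(c2,b,[(100,160),(150,305),(205,307),(468,228),(495,362),(440,360),(138,378),(485,440),(165,147),(415,190),(165,160),(428,230)])}
for k,(o,L) in D.items():
    x,r,s=fit(o,bayT,[.555,-.12,.045,-.2],L); print(k,np.round(x,4),np.round(r,1))
x,r,s=fit(sum([v[0] for v in D.values()],[]),bayT,x,sum([v[1] for v in D.values()],[])); print("all",np.round(x,4),np.degrees(x[3]),cov(s))
E
python3 f2.py
python3 - <<'E'
import cv2
b=cv2.imread("pics/w4.png")
cv2.imwrite("pics/w4b.png",cv2.resize(b[135:230,475:580],None,fx=6,fy=6,interpolation=cv2.INTER_CUBIC))
E
```

```text
w4 [ 0.5562 -0.1191  0.0449 -0.1923] [-1.5 -1.4  1.2 -1.2  0.8  0.3  2.3  0.5  0.2 -0.8 -0.5 -1.3  3.5  1.2
  0.4  0.5  0.8  0.1 -0.8 -1. ]
w3 [ 0.556  -0.119   0.0468 -0.2002] [-0.7  0.2  0.9 -1.1  0.4 -0.3  0.7 -0.1 -1.6 -0.3  0.1 -1.3  1.2  2.
  0.1  0.2  0.3 -0.1 -0.2  0.1]
w2 [ 0.5554 -0.1175  0.0459 -0.1957] [-3.  -0.2  1.7 -1.8  0.6 -0.3 -1.7  1.  -0.4 -0.3  0.9 -1.7  1.2  2.
 -0.4  0.7  0.6 -0.   1.  -0.5]
all [ 0.5559 -0.119   0.0479 -0.1954] -11.195533561483844 [0.00020174 0.00023238 0.00088184 0.00599626]
```

View pics/w4b.png

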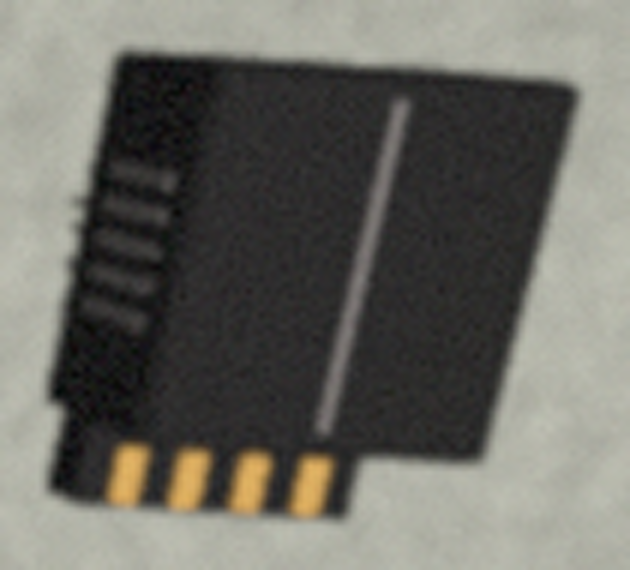

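```bash
cat > f3.py <<'E'
from fit import *
c2,c3,c4=load("w2"),load("w3"),load("w4")
a2=lambda *p: up(p,(425,155),8); b2=lambda *p: up(p,(290,160),6.6667); d2=lambda *p: up(p,(475,135),6)
flat=lambda x: R.from_euler('z',x[3]).as_matrix()
o=[(c3,a2(570,125),(27,-25,26)),(c3,a2(493,495),(-27,-25,26)),(c3,a2(145,80),(27,25,0)),(c3,a2(90,430),(-27,25,0)),(c3,a2(92,530),(-41,21,0)),(c3,a2(385,552),(-41,-21,8)),(c3,a2(210,105),(27,25,26)),
(c2,b2(485,197),(27,-25,26)),(c2,b2(458,466),(-27,-25,26)),(c2,b2(193,447),(-27,25,26)),(c2,b2(210,150),(27,25,0)),(c2,b2(468,163),(27,-25,0)),(c2,b2(210,497),(-41,21,8)),(c2,b2(417,507),(-41,-21,8)),
(c4,d2(578,90),(27,-25,26)),(c4,d2(483,460),(-27,-25,26)),(c4,d2(215,70),(27,25,26)),(c4,d2(120,52),(27,25,0)),(c4,d2(52,400),(-27,25,0)),(c4,d2(50,492),(-41,21,0)),(c4,d2(345,518),(-41,-21,8))]
for c in (c2,c3,c4): x,r,s=fit([q for q in o if q[0] is c],flat,[.5,-.3,0,0]); print(np.round(x,4),np.round(r,1))
x,r,s=fit(o,flat,[.5,-.3,0,0]); print("free z",np.round(x,4),np.degrees(x[3]),cov(s))
g=lambda y:np.array([y[0],y[1],0,y[2]])
def res(y):
    X=g(y);return np.concatenate([proj(c,np.array(P)*1e-3@flat(X).T+X[:3])[0]-uv for c,uv,P in o])
s=least_squares(res,[.5,-.3,0],loss='soft_l1');print("z=0",s.x,np.degrees(s.x[2]))
E
python3 f3.py
```

```text
[ 0.4922 -0.3025 -0.0142 -0.0618] [ 0.1 -0.5 -0.2  0.8  0.1  1.2  0.2 -0.2 -0.3  0.3 -0.1 -0.9  0.2 -0.5]
[ 0.4939 -0.3069 -0.0117 -0.0548] [ 0.2  0.3  0.4  0.5 -1.1  0.2 -1.1 -0.   0.2 -1.6  0.2 -0.5  0.4  0.3]
[ 0.4949 -0.3066 -0.0082 -0.0521] [ 0.3 -0.1  0.   0.6  1.  -0.  -1.5  0.9 -1.2  0.1  0.5 -1.1  0.1 -0.6]
free z [ 0.4958 -0.3023 -0.0029 -0.0512] -2.933170309531162 [0.00035762 0.00058171 0.00094825 0.00763623]
z=0 [ 0.49640124 -0.30091077 -0.05159014] -2.9558975490328976
```

```bash
cat >> h.py <<'E'
def toolR(yaw,pitch):  # held pack pose -> tool R ; pitch = heel-up angle
    P=R.from_euler('xyz',[0,-pitch,yaw]).as_matrix()
    return np.column_stack([-P[:,2],-P[:,1],-P[:,0]])
def delta(pos,Rt,name="",o=None):
    o=o or ctrl.get_obs(); R0=rot(o["eef_rot"])
    t=R0.T@(np.array(pos)-o["ee_pos"])/.025
    w=R.from_matrix(R0.T@Rt).as_rotvec(degrees=True)/5
    print(name,"t",np.round(t,2).tolist(),"turn",np.round(w,2).tolist(),"rows~",np.ceil(max(np.linalg.norm(t)*25/41.7,np.linalg.norm(w)*5/7.16)))
E
python3 - <<'E'
from h import *
delta([.496,-.301,.09],toolR(-.0516,0),"above")
delta([.496,-.301,.024],toolR(-.0516,0),"grasp")
E
```

```text
above t [0.47, 7.07, -0.94] turn [0.6, -0.04, -0.01] rows~ 5.0
grasp t [3.11, 7.07, -0.93] turn [0.6, -0.04, -0.01] rows~ 5.0
```

Emit:
arm_command --deltas '[{"translation": [0.47,7.07,-0.94],"turn": [0.6,0,0]},{"translation": [0.47,7.07,-0.94],"turn": [0.6,0,0]},{"translation": [0.47,7.07,-0.94],"turn": [0.6,0,0]},{"translation": [0.47,7.07,-0.94],"turn": [0.6,0,0]},{"translation": [0.47,7.07,-0.94],"turn": [0.6,0,0]},{"translation": [0.47,7.07,-0.94],"turn": [0.6,0,0]},{"translation": [0.47,7.07,-0.94],"turn": [0.6,0,0]},{"translation": [0.47,7.07,-0.94],"turn": [0.6,0,0]}]'

```text
time_s: 4.47
ee_pos: [0.4948, -0.2993, 0.0885]
eef_rot: [2.759, 1.57, -0.434]
force: [-0.0, -0.8, -0.5]
grip_width: 0.0942
```

```bash
python3 - <<'E'
from h import *
im,c=snap("wrist","w5")
o=ctrl.get_obs(); print(o["time_s"],o["ee_pos"],o["joint_vel"])
for P,l in [((27,25,26),'a'),((27,-25,26),'b'),((-27,25,26),'c'),((-41,21,8),'d')]:
    print(P,proj(c,R.from_euler('z',-.0516).as_matrix()@np.array(P)/1e3+[.4964,-.3009,0]))
delta([.496,-.301,.024],toolR(-.0516,0),"grasp",o)
E
```

```text
4.5167 [ 0.49485825 -0.29910884  0.0884904 ] [ 0.00445306  0.00046138  0.00458413 -0.00148076 -0.00158584 -0.00083585]
(27, 25, 26) [[288.58901148 176.82829394]]
(27, -25, 26) [[353.1667597 176.9374183]]
(-27, 25, 26) [[290.07734757 241.92608976]]
(-41, 21, 8) [[296.80097691 248.69510992]]
grasp t [2.58, 0.07, -0.05] turn [0.02, -0.01, -0.0] rows~ 2.0
```

View pics/w5.png

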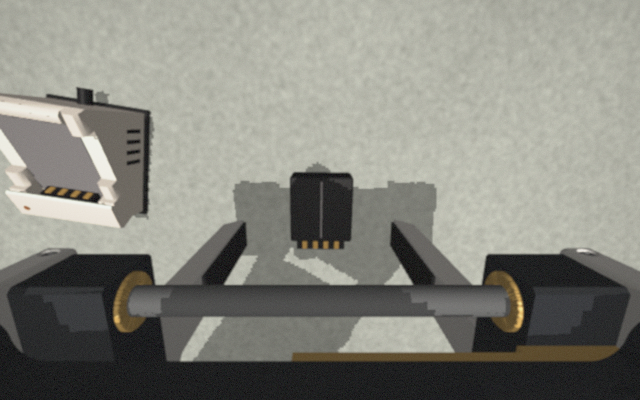

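Emit:
arm_command --deltas '[{"translation": [1.5,0.07,-0.05],"turn": [0,0,0]},{"translation": [2.3,0.07,-0.05],"turn": [0,0,0]},{"translation": [2.58,0.07,-0.05],"turn": [0,0,0]},{"translation": [2.58,0.07,-0.05],"turn": [0,0,0]},{"translation": [2.58,0.07,-0.05],"turn": [0,0,0]}]'

```text
time_s: 4.93
ee_pos: [0.4962, -0.3016, 0.0243]
eef_rot: [2.585, 1.57, -0.608]
force: [-0.4, 0.3, 0.0]
grip_width: 0.0942
```

Emit:
arm_command --deltas '[{"translation": [0,0,0],"turn": [0,0,0]},{"translation": [0,0,0],"turn": [0,0,0]},{"translation": [0,0,0],"turn": [0,0,0]},{"translation": [0,0,0],"turn": [0,0,0]},{"translation": [0,0,0],"turn": [0,0,0]},{"translation": [0,0,0],"turn": [0,0,0]}]' --gripper 20 --force 30

```text
time_s: 5.43
ee_pos: [0.4956, -0.302, 0.0234]
eef_rot: [2.63, 1.571, -0.563]
force: [0.2, -0.0, 0.1]
grip_width: 0.0575
```

```bash
python3 - <<'E'
from h import *
im,c=snap("wrist","w6")
o=ctrl.get_obs(); print(o["time_s"],o["ee_pos"],o["force"],o["grip_width"])
b=im[:,:,::-1]
cv2.imwrite("pics/w6a.png",cv2.resize(b[150:330,220:420],None,fx=3.5,fy=3.3,interpolation=cv2.INTER_CUBIC))
E
```

```text
5.4833 [ 0.49558317 -0.30197392  0.02329828] [ 0.17020051 -0.47953097  0.3632395 ] 0.05361583117233127
```

View pics/w6a.png

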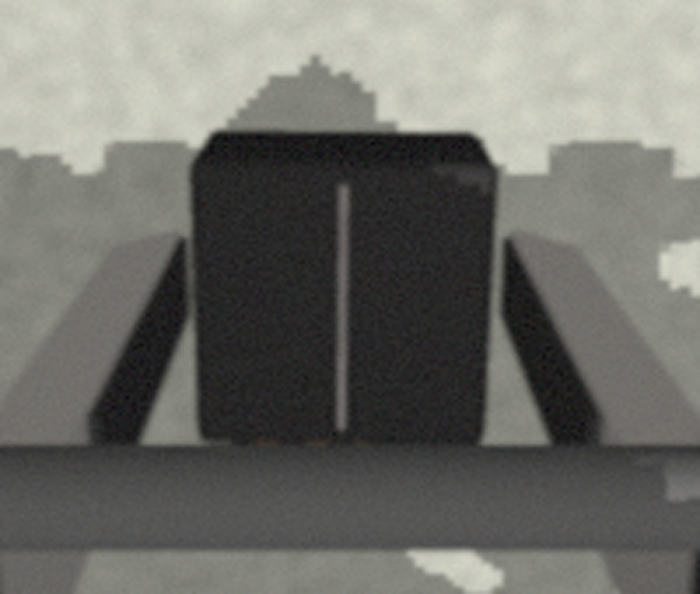

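Emit:
arm_command --deltas '[{"translation": [0,0,0],"turn": [0,0,0]},{"translation": [0,0,0],"turn": [0,0,0]},{"translation": [0,0,0],"turn": [0,0,0]}]'

```text
time_s: 5.73
ee_pos: [0.4956, -0.302, 0.0233]
eef_rot: [-2.461, 1.571, 0.629]
force: [0.7, -0.6, 1.8]
grip_width: 0.0497
```

Emit:
arm_command --deltas '[{"translation": [-1.6,0,0],"turn": [0,0,0]},{"translation": [-3.2,0,0],"turn": [0,0,0]},{"translation": [-4.8,0,0],"turn": [0,0,0]},{"translation": [-4.8,0,0],"turn": [0,0,0]},{"translation": [-4.8,0,0],"turn": [0,0,0]}]'

```text
time_s: 6.15
ee_pos: [0.4962, -0.3024, 0.1451]
eef_rot: [2.589, 1.567, -0.604]
force: [0.2, -0.2, -2.2]
grip_width: 0.0501
```

```bash
python3 - <<'E'
from h import *
im,c=snap("wrist","w7")
o=ctrl.get_obs(); print(o["time_s"],o["ee_pos"],o["force"],o["grip_width"])
b=im[:,:,::-1]
cv2.imwrite("pics/w7a.png",cv2.resize(b[150:330,220:420],None,fx=3.5,fy=3.3,interpolation=cv2.INTER_CUBIC))
T=rot(o["eef_rot"])
for dz in (0,2,4):
  for P in [(27,25,26),(27,-25,26),(27,25,0),(27,-25,0),(-27,25,26),(-27,-25,26)]:
    P=np.array(P)/1e3 # pack->tool, nominal bottom 24mm ahead of tcp
    t=np.array([.0235-P[2],-P[1],-P[0]-dz/1e3]); print(dz,(P*1e3).round(),proj(c,o["ee_pos"]+T@t).round(1))
E
```

```text
6.2 [ 0.49542819 -0.30185999  0.1430176 ] [ 0.20121484  0.29247033 -2.19431333] 0.04967072998563299
0 [27. 25. 26.] [[274.3 200.5]]
0 [ 27. -25.  26.] [[362.4 200.6]]
0 [27. 25.  0.] [[280.  190.5]]
0 [ 27. -25.   0.] [[356.5 190.6]]
0 [-27.  25.  26.] [[277.3 286.1]]
0 [-27. -25.  26.] [[359.2 286.1]]
2 [27. 25. 26.] [[274.1 197.1]]
2 [ 27. -25.  26.] [[362.6 197.2]]
2 [27. 25.  0.] [[279.9 187.5]]
2 [ 27. -25.   0.] [[356.6 187.6]]
2 [-27.  25.  26.] [[277.2 283.2]]
2 [-27. -25.  26.] [[359.3 283.2]]
4 [27. 25. 26.] [[274.  193.7]]
4 [ 27. -25.  26.] [[362.7 193.7]]
4 [27. 25.  0.] [[279.8 184.5]]
4 [ 27. -25.   0.] [[356.7 184.6]]
4 [-27.  25.  26.] [[277.1 280.2]]
4 [-27. -25.  26.] [[359.4 280.2]]
```

View pics/w7a.png

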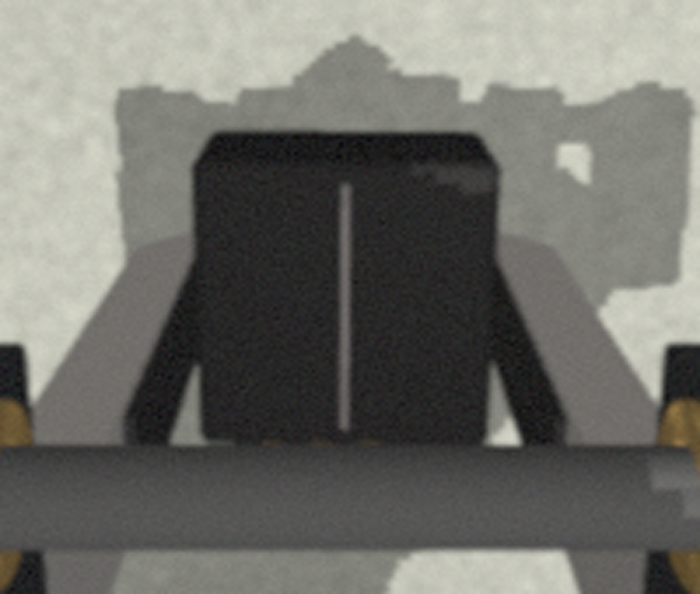

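```bash
cat >> h.py <<'E'
BAY={"wide":([.5559,-.119,.0475],-.1954)}
LEN={"wide":.041,"narrow":.051}
def tgt(k,tx,tz,th,gx=0.,gz=.0235,ty=0.):
    """tip-bottom at (tx,tz) mm in bay, tilt th deg; TCP at pack (gx,0,gz) m -> world TCP,R"""
    o,yaw=BAY[k]; B=R.from_euler('xyz',[0,-np.pi/6,yaw]).as_matrix()
    a=np.radians(th); v=np.array([LEN[k]+gx,0,gz]); v=R.from_euler('y',-a).as_matrix()@v
    p=np.array(o)+B@(np.array([tx/1e3,ty/1e3,tz/1e3])+v)
    return p,toolR(yaw,np.pi/6+a)
def where(k,gx=0.,gz=.0235,o=None):
    o=o or ctrl.get_obs(); b,yaw=BAY[k]; B=R.from_euler('xyz',[0,-np.pi/6,yaw]).as_matrix()
    T=rot(o["eef_rot"]); P=np.column_stack([-T[:,2],-T[:,1],-T[:,0]])
    tip=o["ee_pos"]+P@np.array([-LEN[k]-gx,0,-gz]); q=B.T@(tip-b)*1e3
    x=B.T@P[:,0]; f=B.T@o["force"]
    print("t",o["time_s"],"tip",q.round(2),"tilt",np.degrees(np.arcsin(x[2])).round(2),"yaw",np.degrees(x[1]).round(2),"F_bay",f.round(2),"w",round(o["grip_width"]*1e3,1))
E
python3 - <<'E'
from h import *
p,Rt=tgt("wide",-29,50,10); print(p); delta(p,Rt,"hi")
p,Rt=tgt("wide",-29,8,10); print(p); delta(p,Rt,"pre")
E
```

```text
[ 0.52273102 -0.11243502  0.12065761]
hi t [0.89, -7.62, -0.7] turn [1.58, 7.98, 0.57] rows~ 6.0
[ 0.5433314  -0.11651235  0.08428454]
pre t [2.35, -7.5, -1.53] turn [1.58, 7.98, 0.57] rows~ 6.0
```

Emit:
arm_command --deltas '[{"translation": [0,-1.5,-0.3],"turn": [0.4,2,0.15]},{"translation": [0,-3,-0.5],"turn": [0.8,4,0.3]},{"translation": [0.3,-4.5,-0.6],"turn": [1.2,6,0.45]},{"translation": [0.6,-6,-0.7],"turn": [1.58,7.98,0.57]},{"translation": [0.89,-7.62,-0.7],"turn": [1.58,7.98,0.57]},{"translation": [0.89,-7.62,-0.7],"turn": [1.58,7.98,0.57]},{"translation": [0.89,-7.62,-0.7],"turn": [1.58,7.98,0.57]},{"translation": [0.89,-7.62,-0.7],"turn": [1.58,7.98,0.57]},{"translation": [0.89,-7.62,-0.7],"turn": [1.58,7.98,0.57]},{"translation": [0.89,-7.62,-0.7],"turn": [1.58,7.98,0.57]}]'

```text
time_s: 7.03
ee_pos: [0.5229, -0.113, 0.1205]
eef_rot: [-3.141, 0.875, -0.195]
force: [-0.5, 0.2, -2.4]
grip_width: 0.05
```

```bash
python3 - <<'E'
from h import *
where("wide")
im,c=snap("wrist","w8"); snap("side","s8")
where("wide"); o=ctrl.get_obs(); print(o["ee_pos"],o["qpos"])
p,Rt=tgt("wide",-29,8,10); delta(p,Rt,"pre")
E
```

```text
t 7.0333 tip [-28.91  -0.46  49.79] tilt 9.88 yaw -0.0 F_bay [-1.63  0.12 -1.84] w 50.0
t 7.1333 tip [-28.56  -0.58  49.98] tilt 9.93 yaw -0.02 F_bay [-0.94  0.15 -0.62] w 49.7
[ 0.52305737 -0.11310452  0.12084123] [-0.31876446  0.1501773   2.14384976  0.47649117  0.17342729  1.00592386]
pre t [1.65, -0.02, 0.31] turn [-0.0, 0.01, 0.0] rows~ 2.0
```

View pics/w8.png

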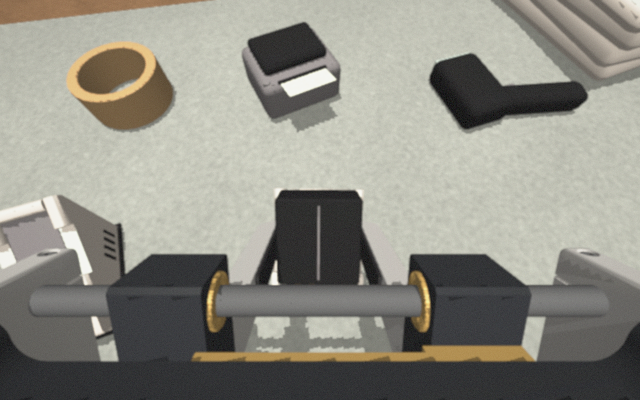

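View pics/s8.png

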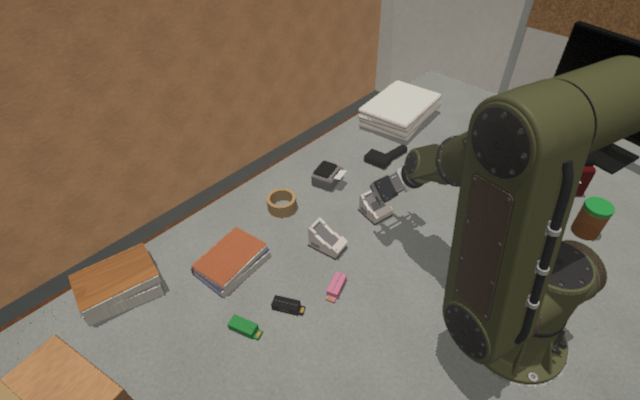

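Emit:
arm_command --deltas '[{"translation": [0.8,-0.01,0.15],"turn": [0,0,0]},{"translation": [1.65,-0.02,0.31],"turn": [0,0,0]},{"translation": [1.65,-0.02,0.31],"turn": [0,0,0]},{"translation": [1.65,-0.02,0.31],"turn": [0,0,0]}]'

```text
time_s: 7.47
ee_pos: [0.5432, -0.1164, 0.083]
eef_rot: [-3.14, 0.875, -0.195]
force: [0.7, 0.2, -1.9]
grip_width: 0.0496
```

```bash
python3 - <<'E'
from h import *
where("wide")
im,c=snap("wrist","w9")
where("wide"); o=ctrl.get_obs(); print(o["qpos"])
p,Rt=tgt("wide",-29,2,10); delta(p,Rt,"low2")
cv2.imwrite("pics/w9a.png",cv2.resize(im[150:330,220:420,::-1],None,fx=3.5,fy=3.3,interpolation=cv2.INTER_CUBIC))
E
```

```text
t 7.4667 tip [-29.9    0.12   7.08] tilt 9.84 yaw -0.03 F_bay [-0.38  0.37 -1.98] w 49.6
t 7.5167 tip [-29.52   0.17   7.77] tilt 9.89 yaw -0.02 F_bay [-1.01 -0.5  -1.08] w 49.6
[-0.31075302  0.2724939   2.11036808  0.84855036  0.09931337  0.63638607]
low2 t [0.23, 0.01, 0.02] turn [-0.0, 0.02, 0.01] rows~ 1.0
```

View pics/w9a.png

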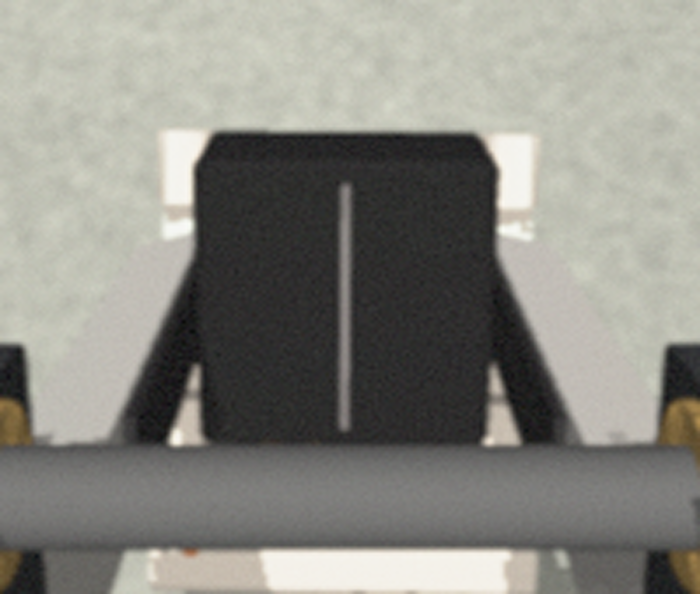

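Emit:
arm_command --deltas '[{"translation": [0.1,0.01,0.0],"turn": [0,0,0]},{"translation": [0.2,0.01,0.0],"turn": [0,0,0]},{"translation": [0.2,0.01,0.0],"turn": [0,0,0]}]'

```text
time_s: 7.77
ee_pos: [0.5464, -0.1171, 0.081]
eef_rot: [-3.141, 0.873, -0.195]
force: [-0.6, 0.5, -0.6]
grip_width: 0.0498
```

```bash
python3 - <<'E'
from h import *
where("wide"); print(ctrl.get_obs()["qpos"])
E
```

```text
t 7.7667 tip [-27.9   -0.     3.59] tilt 10.01 yaw -0.0 F_bay [-0.9   0.41 -0.22] w 49.8
[-0.31023613  0.2850351   2.10367931  0.90925291  0.09414694  0.57558324]
```

Emit:
arm_command --deltas '[{"translation": [0.06,0,0.0],"turn": [0,0,0]},{"translation": [0.06,0.0,0.0],"turn": [0,0,0]},{"translation": [0.06,0,0.0],"turn": [0,0,0]}]'

```text
time_s: 8.02
ee_pos: [0.5472, -0.1172, 0.0797]
eef_rot: [-3.141, 0.873, -0.195]
force: [-0.6, 0.1, -1.9]
grip_width: 0.0494
```

```bash
python3 - <<'E'
from h import *
where("wide"); print(ctrl.get_obs()["qpos"])
E
```

```text
t 8.0167 tip [-27.92   0.11   2.05] tilt 9.99 yaw 0.0 F_bay [-1.45 -0.03 -1.37] w 49.4
[-0.30970505  0.28949269  2.10201313  0.9282616   0.09231012  0.55680546]
```

Emit:
arm_command --deltas '[{"translation": [0.06,0,0.0],"turn": [0,0,0]},{"translation": [0.06,0.0,0.0],"turn": [0,0,0]},{"translation": [0.06,0,0.0],"turn": [0,0,0]}]'

```text
time_s: 8.27
ee_pos: [0.5481, -0.1173, 0.0782]
eef_rot: [-3.141, 0.873, -0.195]
force: [-0.5, 0.4, -1.8]
grip_width: 0.0497
```

```bash
python3 - <<'E'
from h import *
where("wide")
E
```

```text
t 8.2667 tip [-27.88   0.16   0.35] tilt 9.96 yaw -0.0 F_bay [-1.35  0.33 -1.29] w 49.7
```

Emit:
arm_command --deltas '[{"translation": [0.06,0,0.0],"turn": [0,0,0]},{"translation": [0.06,0.0,0.0],"turn": [0,0,0]},{"translation": [0.06,0,0.0],"turn": [0,0,0]}]'

```text
time_s: 8.52
ee_pos: [0.5491, -0.1175, 0.0771]
eef_rot: [-3.141, 0.873, -0.195]
force: [-1.6, 0.7, 1.6]
grip_width: 0.0494
```

```bash
python3 - <<'E'
from h import *
where("wide")
E
```

```text
t 8.5167 tip [-27.52   0.16  -1.09] tilt 9.98 yaw 0.0 F_bay [-0.71  0.38  2.28] w 49.4
```

```bash
sed -i 's/^BAY=.*/BAY={"wide":([.5563,-.119,.0468],-.1954)}/' h.py; python3 - <<'E'
from h import *
where("wide")
p,Rt=tgt("wide",-35,.5,10); delta(p,Rt,"a")
E
```

```text
t 8.5167 tip [-27.51   0.08  -0.29] tilt 9.98 yaw 0.0 F_bay [-0.71  0.38  2.28] w 49.4
a t [-0.08, 0.0, 0.29] turn [0.0, 0.0, 0.01] rows~ 1.0
```

Emit:
arm_command --deltas '[{"translation": [-0.04,0,0.0],"turn": [0,0,0]},{"translation": [-0.06,0.0,0.15],"turn": [0,0,0]},{"translation": [-0.08,0,0.29],"turn": [0,0,0]},{"translation": [-0.08,0,0.29],"turn": [0,0,0]},{"translation": [-0.08,0,0.29],"turn": [0,0,0]}]'

```text
time_s: 8.93
ee_pos: [0.5423, -0.1162, 0.0739]
eef_rot: [-3.141, 0.873, -0.195]
force: [-0.3, -0.7, -1.8]
grip_width: 0.0499
```

```bash
python3 - <<'E'
from h import *
where("wide")
for x in (-37.5,-39.5,-41.5): p,Rt=tgt("wide",x,.5,10); delta(p,Rt,x)
E
```

```text
t 8.9333 tip [-35.14   0.07   0.39] tilt 9.95 yaw -0.01 F_bay [-1.08 -0.73 -1.49] w 49.9
-37.5 t [-0.02, 0.0, 0.09] turn [-0.0, 0.01, 0.01] rows~ 1.0
-39.5 t [-0.04, 0.0, 0.17] turn [-0.0, 0.01, 0.01] rows~ 1.0
-41.5 t [-0.05, 0.0, 0.25] turn [-0.0, 0.01, 0.01] rows~ 1.0
```

Emit:
arm_command --deltas '[{"translation": [-0.04,0,0.13],"turn": [0,0,0]},{"translation": [-0.04,0.0,0.17],"turn": [0,0,0]},{"translation": [-0.04,0,0.17],"turn": [0,0,0]},{"translation": [-0.04,0,0.17],"turn": [0,0,0]}]'

```text
time_s: 9.27
ee_pos: [0.5391, -0.1156, 0.0726]
eef_rot: [-3.141, 0.872, -0.195]
force: [2.3, -0.4, 1.5]
grip_width: 0.0497
```

```bash
python3 - <<'E'
from h import *
where("wide")
for x in (-41.5,-42.5): p,Rt=tgt("wide",x,.5,10); delta(p,Rt,x)
E
```

```text
t 9.2667 tip [-3.86e+01  2.00e-02  8.20e-01] tilt 10.03 yaw 0.0 F_bay [2.79 0.09 0.14] w 49.7
-41.5 t [-0.01, 0.0, 0.12] turn [0.0, -0.01, 0.0] rows~ 1.0
-42.5 t [-0.01, 0.0, 0.16] turn [0.0, -0.01, 0.0] rows~ 1.0
```

Emit:
arm_command --deltas '[{"translation": [0,0,0.06],"turn": [0,0,0]},{"translation": [0.0,0.0,0.08],"turn": [0,0,0]},{"translation": [0.0,0,0.08],"turn": [0,0,0]},{"translation": [0.0,0,0.08],"turn": [0,0,0]}]'

```text
time_s: 9.6
ee_pos: [0.5374, -0.1153, 0.0712]
eef_rot: [-3.141, 0.872, -0.195]
force: [3.0, -0.3, 3.4]
grip_width: 0.0499
```

```bash
python3 - <<'E'
from h import *
where("wide")
im,c=snap("wrist","w10");where("wide")
cv2.imwrite("pics/w10a.png",cv2.resize(im[150:330,220:420,::-1],None,fx=3.5,fy=3.3,interpolation=cv2.INTER_CUBIC))
E
```

```text
t 9.6 tip [-4.072e+01 -2.000e-02  4.600e-01] tilt 10.03 yaw -0.0 F_bay [4.29 0.28 1.5 ] w 49.9
t 9.65 tip [-4.078e+01  1.000e-02  4.600e-01] tilt 10.02 yaw 0.0 F_bay [ 4.31 -0.36  1.12] w 49.8
```

View pics/w10a.png

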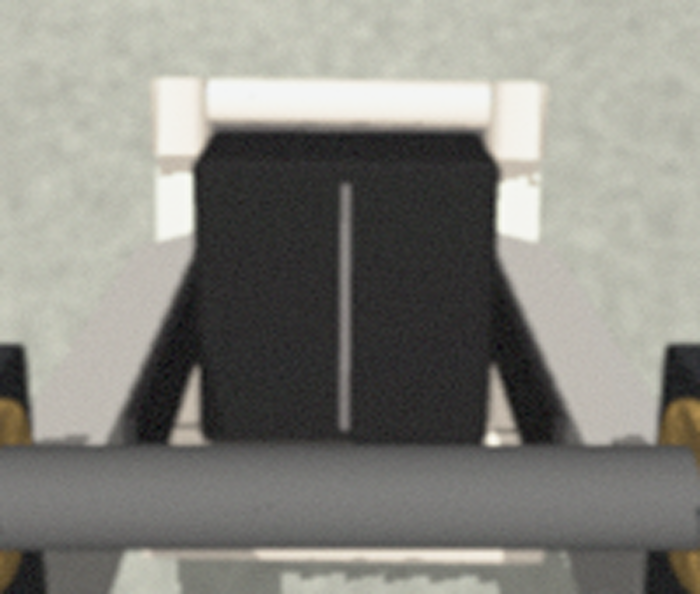

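```bash
python3 - <<'E'
from h import *
for x,z,t in ((-41.8,.4,10),(-41.9,.3,7),(-41.9,.2,4),(-41.8,.1,1.5),(-41.8,-.2,0)): p,Rt=tgt("wide",x,z,t,ty=-.3); delta(p,Rt,(x,z,t))
E
```

```text
(-41.8, 0.4, 10) t [-0.0, 0.01, 0.04] turn [0.0, -0.0, 0.0] rows~ 1.0
(-41.9, 0.3, 7) t [0.09, 0.01, -0.0] turn [0.0, -0.6, 0.0] rows~ 1.0
(-41.9, 0.2, 4) t [0.18, 0.01, -0.04] turn [0.0, -1.2, 0.0] rows~ 1.0
(-41.8, 0.1, 1.5) t [0.26, 0.01, -0.08] turn [0.0, -1.7, 0.0] rows~ 2.0
(-41.8, -0.2, 0) t [0.32, 0.01, -0.09] turn [0.0, -2.0, 0.0] rows~ 2.0
```

Emit:
arm_command --deltas '[{"translation": [0,0.01,0.04],"turn": [0,0,0]},{"translation": [0,0.01,0.04],"turn": [0,0,0]},{"translation": [0.09,0.01,0.0],"turn": [0,-0.6,0]},{"translation": [0.18,0.01,-0.04],"turn": [0,-1.2,0]},{"translation": [0.18,0.01,-0.04],"turn": [0,-1.2,0]},{"translation": [0.18,0.01,-0.04],"turn": [0,-1.2,0]}]'

```text
time_s: 10.15
ee_pos: [0.5418, -0.1137, 0.0698]
eef_rot: [-3.121, 0.943, -0.169]
force: [-3.6, -1.2, 14.0]
grip_width: 0.0496
```

```bash
python3 - <<'E'
from h import *
where("wide")
im,c=snap("wrist","w11");where("wide")
cv2.imwrite("pics/w11a.png",cv2.resize(im[150:330,220:420,::-1],None,fx=3.5,fy=3.3,interpolation=cv2.INTER_CUBIC))
for x,z,t in ((-41.8,.1,1.5),(-41.8,-.2,0)): p,Rt=tgt("wide",x,z,t,ty=-.3); delta(p,Rt,(x,z,t))
E
```

```text
t 10.15 tip [-40.04   2.73  -0.09] tilt 5.95 yaw 0.04 F_bay [ 4.12 -1.91 13.76] w 49.6
t 10.2 tip [-40.03   2.73  -0.05] tilt 5.78 yaw 0.03 F_bay [ -2.12 -24.82   5.89] w 49.8
(-41.8, 0.1, 1.5) t [0.11, 0.11, 0.0] turn [0.01, -0.86, 0.17] rows~ 1.0
(-41.8, -0.2, 0) t [0.17, 0.11, -0.02] turn [0.01, -1.16, 0.17] rows~ 1.0
```

View pics/w11a.png

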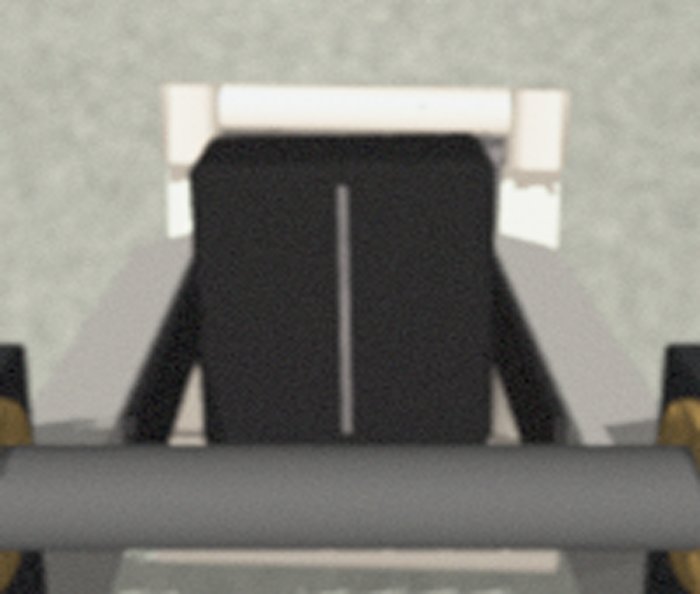

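Emit:
arm_command --deltas '[{"translation": [0,0,0],"turn": [0,0,0]},{"translation": [0,0,0],"turn": [0,0,0]}]'

```text
time_s: 10.37
ee_pos: [0.5418, -0.1137, 0.0697]
eef_rot: [-3.12, 0.942, -0.168]
force: [-7.4, -20.3, 7.4]
grip_width: 0.0498
```

```bash
python3 - <<'E'
from h import *
where("wide"); o=ctrl.get_obs(); print(o["qpos"],o["joint_vel"],o["tau"])
for x,z,t in ((-41.8,.3,6),(-41.8,.1,1.5),(-41.8,-.2,0)): p,Rt=tgt("wide",x,z,t,ty=-.3); delta(p,Rt,(x,z,t))
E
```

```text
t 10.3667 tip [-40.06   2.75  -0.25] tilt 6.0 yaw 0.02 F_bay [  0.79 -21.38   8.06] w 49.8
[-0.3111889   0.30190094  2.08137036  0.55914328  0.15843003  0.9231087 ] [-0.00140676 -0.00115074  0.00080841  0.01395018 -0.00048575 -0.01371032] [ 12.08227694 -38.8210094  -22.04910636   0.6672533    2.74043329
   0.44805206]
(-41.8, 0.3, 6) t [-0.03, 0.11, 0.07] turn [0.0, -0.0, 0.18] rows~ 1.0
(-41.8, 0.1, 1.5) t [0.11, 0.11, -0.0] turn [0.01, -0.9, 0.18] rows~ 1.0
(-41.8, -0.2, 0) t [0.17, 0.11, -0.02] turn [0.01, -1.2, 0.18] rows~ 1.0
```

Emit:
arm_command --deltas '[{"translation": [-0.03,0.06,0.03],"turn": [0,0,0.1]},{"translation": [-0.03,0.11,0.05],"turn": [0,0,0.18]},{"translation": [-0.03,0.11,0.05],"turn": [0,0,0.18]},{"translation": [-0.03,0.11,0.05],"turn": [0,0,0.18]},{"translation": [-0.03,0.11,0.05],"turn": [0,0,0.18]}]'

```text
time_s: 10.78
ee_pos: [0.5402, -0.1142, 0.0693]
eef_rot: [-3.138, 0.944, -0.189]
force: [5.6, -1.1, 2.4]
grip_width: 0.0495
```

```bash
python3 - <<'E'
from h import *
where("wide"); o=ctrl.get_obs(); print(o["qpos"],o["joint_vel"],o["tau"])
for x,z,t in ((-41.8,.3,6),(-41.8,.1,1.5),(-41.8,-.2,0)): p,Rt=tgt("wide",x,z,t,ty=-.3); delta(p,Rt,(x,z,t))
E
```

```text
t 10.7833 tip [-41.61   1.64   0.25] tilt 5.91 yaw 0.08 F_bay [ 6.14  0.01 -0.8 ] w 49.5
[-0.30583559  0.29987701  2.08472931  0.47504933  0.14975789  1.00930763] [-5.91969966e-04  7.50221558e-04  1.66455268e-03  7.17471326e-04
  9.63461865e-06 -4.27789663e-04] [ 8.84196963e-01 -4.02360070e+01 -2.05104858e+01  2.12685921e-02
  1.68597484e-01 -1.59318075e-03]
(-41.8, 0.3, 6) t [-0.01, 0.08, 0.01] turn [0.02, 0.02, 0.04] rows~ 1.0
(-41.8, 0.1, 1.5) t [0.13, 0.08, -0.06] turn [0.02, -0.88, 0.04] rows~ 1.0
(-41.8, -0.2, 0) t [0.19, 0.08, -0.08] turn [0.02, -1.18, 0.04] rows~ 1.0
```

Emit:
arm_command --deltas '[{"translation": [0,0.06,0.0],"turn": [0,0,0.04]},{"translation": [0.03,0.07,-0.01],"turn": [0.02,-0.2,0.04]},{"translation": [0.06,0.08,-0.03],"turn": [0.02,-0.4,0.04]},{"translation": [0.09,0.08,-0.04],"turn": [0.02,-0.6,0.04]},{"translation": [0.13,0.08,-0.06],"turn": [0.02,-0.88,0.04]},{"translation": [0.13,0.08,-0.06],"turn": [0.02,-0.88,0.04]},{"translation": [0.13,0.08,-0.06],"turn": [0.02,-0.88,0.04]},{"translation": [0.13,0.08,-0.06],"turn": [0.02,-0.88,0.04]}]'

```text
time_s: 11.45
ee_pos: [0.5427, -0.1163, 0.0673]
eef_rot: [-3.14, 1.021, -0.194]
force: [5.0, -1.3, 3.4]
grip_width: 0.0502
```

```bash
python3 - <<'E'
from h import *
where("wide"); 
im,c=snap("wrist","w12");where("wide")
o=ctrl.get_obs(); print(o["qpos"],o["tau"])
cv2.imwrite("pics/w12a.png",cv2.resize(im[150:330,220:420,::-1],None,fx=3.5,fy=3.3,interpolation=cv2.INTER_CUBIC))
for x,z,t in ((-41.6,.1,1.5),(-41.6,-.2,0)): p,Rt=tgt("wide",x,z,t,ty=0); delta(p,Rt,(x,z,t))
E
```

```text
t 11.45 tip [-42.12  -0.     0.14] tilt 1.48 yaw -0.0 F_bay [ 6.21 -0.27  0.38] w 50.2
t 11.5 tip [-4.222e+01 -2.000e-02  1.400e-01] tilt 1.47 yaw -0.01 F_bay [5.96 1.07 0.22] w 49.6
[-0.30311403  0.31476335  2.03218261  0.22833616  0.25434302  1.25771906] [-3.40343518e-01 -4.19469309e+01 -2.16610676e+01 -2.40792492e-01
  3.21349525e-02 -7.82143115e-02]
(-41.6, 0.1, 1.5) t [0.0, -0.0, -0.02] turn [-0.0, 0.01, 0.01] rows~ 1.0
(-41.6, -0.2, 0) t [0.06, -0.0, -0.05] turn [-0.0, -0.29, 0.01] rows~ 1.0
```

View pics/w12a.png

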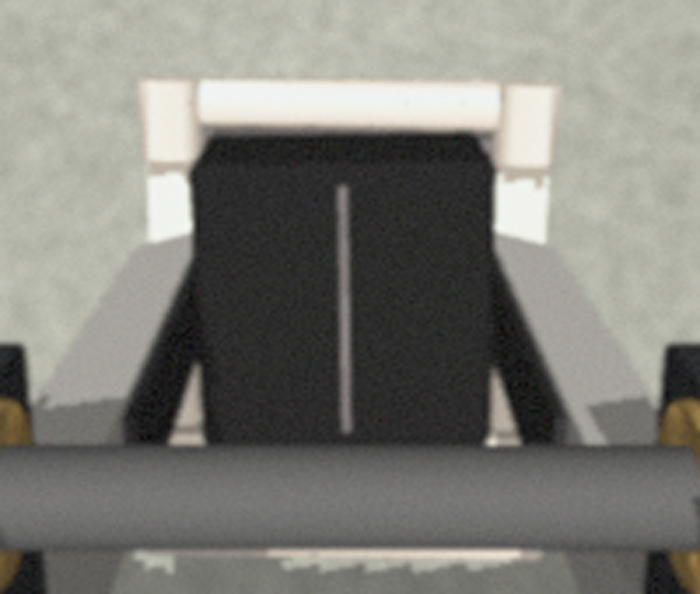

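Emit:
arm_command --deltas '[{"translation": [0.04,0,-0.03],"turn": [0,-0.2,0]},{"translation": [0.07,0,-0.05],"turn": [0,-0.3,0]},{"translation": [0.09,0,-0.05],"turn": [0,-0.3,0]},{"translation": [0.09,0,-0.05],"turn": [0,-0.3,0]},{"translation": [0.09,0,-0.05],"turn": [0,-0.3,0]}]'

```text
time_s: 11.92
ee_pos: [0.5441, -0.1166, 0.0664]
eef_rot: [-3.14, 1.049, -0.193]
force: [-14.2, 3.1, 22.6]
grip_width: 0.0499
```

```bash
python3 - <<'E'
from h import *
where("wide"); 
E
```

```text
t 11.9167 tip [-4.2e+01  1.0e-02 -2.2e-01] tilt -0.08 yaw 0.04 F_bay [-1.35  0.32 26.84] w 49.9
```

Emit:
arm_command --deltas '[{"translation": [-0.01,0,0],"turn": [0,0,0]},{"translation": [-0.01,0,0],"turn": [0,0,0]},{"translation": [-0.01,0,0],"turn": [0,0,0]},{"translation": [-0.01,0,0],"turn": [0,0,0]}]' --gripper 72

```text
time_s: 12.25
ee_pos: [0.544, -0.1165, 0.0654]
eef_rot: [-3.139, 1.05, -0.193]
force: [0.7, 0.3, 0.1]
grip_width: 0.0712
```

```bash
python3 - <<'E'
from h import *
where("wide"); 
im,c=snap("wrist","w13")
cv2.imwrite("pics/w13a.png",cv2.resize(im[150:330,220:420,::-1],None,fx=3.5,fy=3.3,interpolation=cv2.INTER_CUBIC))
E
```

```text
t 12.25 tip [-42.69   0.13  -0.98] tilt -0.17 yaw 0.01 F_bay [ 0.56  0.43 -0.19] w 71.2
```

View pics/w13a.png

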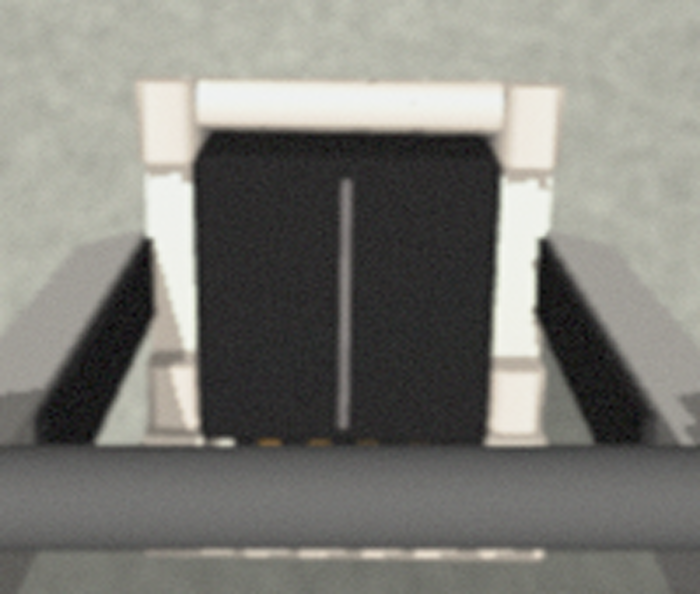

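Emit:
arm_command --deltas '[{"translation": [-1,0,0],"turn": [0,0,0]},{"translation": [-2.5,0,0],"turn": [0,0,0]},{"translation": [-4,0,0],"turn": [0,0,0]},{"translation": [-4,0,0],"turn": [0,0,0]},{"translation": [-4,0,0],"turn": [0,0,0]},{"translation": [-4,0,0],"turn": [0,0,0]}]' --gripper 94

```text
time_s: 12.8
ee_pos: [0.4954, -0.107, 0.1522]
eef_rot: [-3.139, 1.049, -0.193]
force: [0.5, 0.6, -0.5]
grip_width: 0.0938
```

```bash
python3 - <<'E'
from h import *
where("wide"); 
im,c=snap("wrist","w14"); print(ctrl.get_obs()["ee_pos"])
cv2.imwrite("pics/w14a.png",cv2.resize(im[130:280,240:410,::-1],None,fx=4,fy=4,interpolation=cv2.INTER_CUBIC))
b,yaw=BAY["wide"];B=R.from_euler('xyz',[0,-np.pi/6,yaw]).as_matrix()
for P in [(27,25,26),(27,-25,26),(-27,25,26),(-27,-25,26),(-41,0,8)]: print(P,proj(c,B@np.array(P)/1e3+b))
E
```

```text
t 12.8 tip [-4.208e+01 -1.000e-02  9.890e+01] tilt -0.11 yaw 0.0 F_bay [ 0.03  0.66 -0.64] w 93.8
[ 0.49532922 -0.10695084  0.1515386 ]
(27, 25, 26) [[290.75212707 170.55308736]]
(27, -25, 26) [[347.03655329 170.59581583]]
(-27, 25, 26) [[292.0409149  227.91768534]]
(-27, -25, 26) [[345.62150151 227.98027222]]
(-41, 0, 8) [[318.80748069 234.86971488]]
```

View pics/w14a.png

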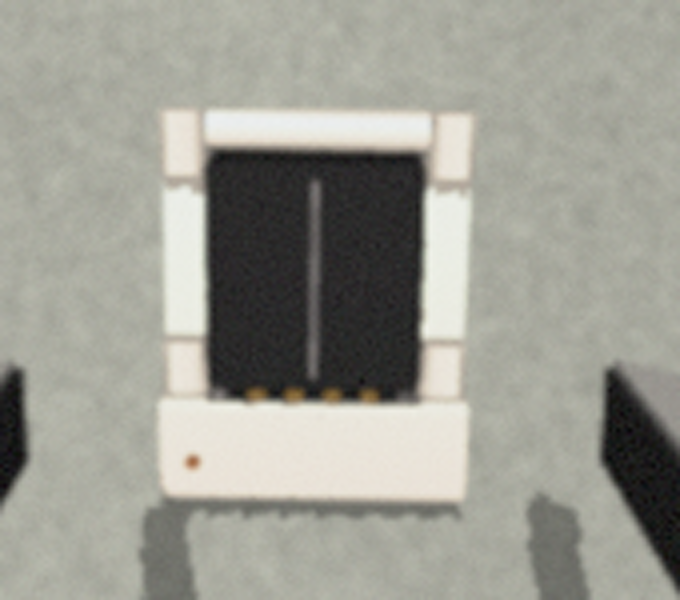

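```bash
python3 - <<'E'
from h import *
delta([.49,.14,.17],toolR(.149,0),"v")
E
```

```text
v t [-1.68, -9.65, 1.48] turn [-3.85, -5.91, -1.01] rows~ 6.0
```

Emit:
arm_command --deltas '[{"translation": [-1,-1,1],"turn": [0,-1,0]},{"translation": [-1.6,-2.5,1.3],"turn": [-1,-2,0]},{"translation": [-1.68,-4,1.48],"turn": [-2,-3,-0.5]},{"translation": [-1.68,-6,1.48],"turn": [-3,-4.5,-0.7]},{"translation": [-1.68,-8,1.48],"turn": [-3.85,-5.91,-1.01]},{"translation": [-1.68,-9.65,1.48],"turn": [-3.85,-5.91,-1.01]},{"translation": [-1.68,-9.65,1.48],"turn": [-3.85,-5.91,-1.01]},{"translation": [-1.68,-9.65,1.48],"turn": [-3.85,-5.91,-1.01]},{"translation": [-1.68,-9.65,1.48],"turn": [-3.85,-5.91,-1.01]},{"translation": [-1.68,-9.65,1.48],"turn": [-3.85,-5.91,-1.01]}]'

```text
time_s: 13.68
ee_pos: [0.4898, 0.1392, 0.1697]
eef_rot: [0.785, 1.57, -2.209]
force: [0.5, -0.4, 0.4]
grip_width: 0.0937
```

```bash
python3 - <<'E'
from h import *
im,c=snap("wrist","w15"); o=ctrl.get_obs(); print(o["time_s"],o["ee_pos"],o["joint_vel"])
E
```

```text
13.7333 [0.48987158 0.13897603 0.17010419] [-0.0065851  -0.01519448 -0.00110434  0.00252206  0.0009322   0.00149384]
```

View pics/w15.png

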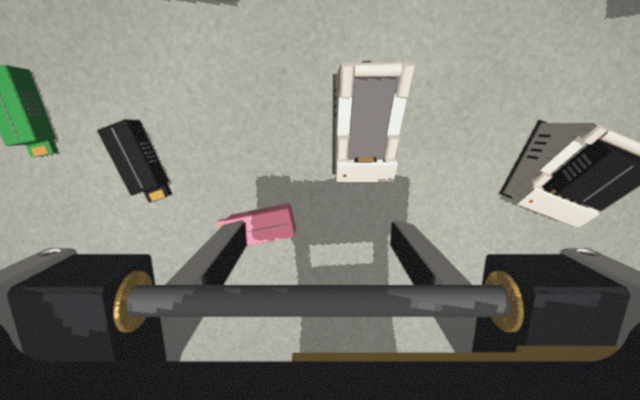

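Emit:
arm_command --deltas '[{"translation": [2.4,1,0.4],"turn": [0,0,0]},{"translation": [2.4,1,0.4],"turn": [0,0,0]},{"translation": [2.4,1,0.4],"turn": [0,0,0]},{"translation": [2.4,1,0.4],"turn": [0,0,0]},{"translation": [2.4,1,0.4],"turn": [0,0,0]}]'

```text
time_s: 14.15
ee_pos: [0.4849, 0.1136, 0.1125]
eef_rot: [2.964, 1.568, -0.03]
force: [0.1, 0.1, 0.0]
grip_width: 0.094
```

```bash
python3 - <<'E'
from h import *
im,c=snap("wrist","w16"); o=ctrl.get_obs(); print(o["time_s"],o["ee_pos"],o["joint_vel"])
def z(im,n,r0,r1,c0,c1,s): cv2.imwrite(n,cv2.resize(im[r0:r1,c0:c1,::-1],None,fx=s,fy=s,interpolation=cv2.INTER_CUBIC))
z(im,"pics/w16a.png",20,195,270,430,3.4)
a=cv2.imread("pics/w15.png")[:,:,::-1]
z(a,"pics/w15a.png",50,190,310,430,4.2); z(a,"pics/w15b.png",110,210,85,185,6)
E
```

```text
14.2 [0.48497684 0.11386418 0.11262414] [ 0.0066123  -0.00035942  0.00227709  0.00036698 -0.00605888 -0.00101841]
```

View pics/w16.png

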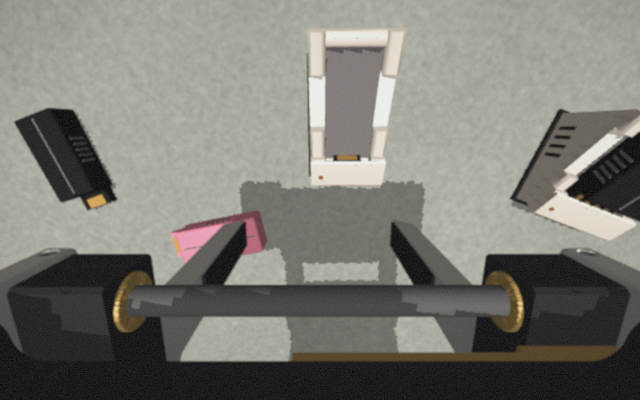

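View pics/w16a.png

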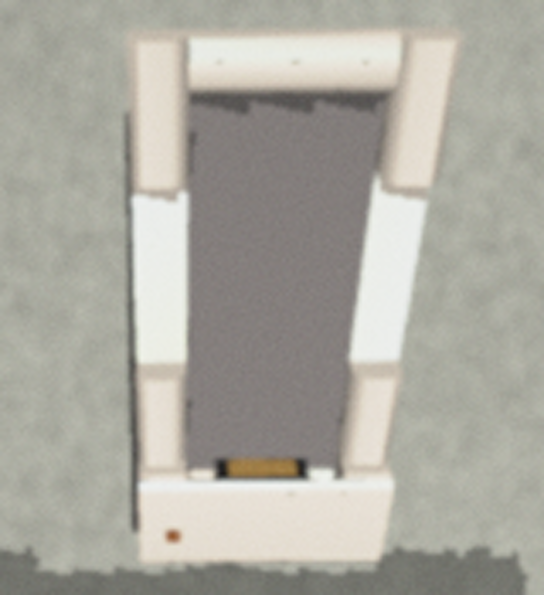

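View pics/w15a.png

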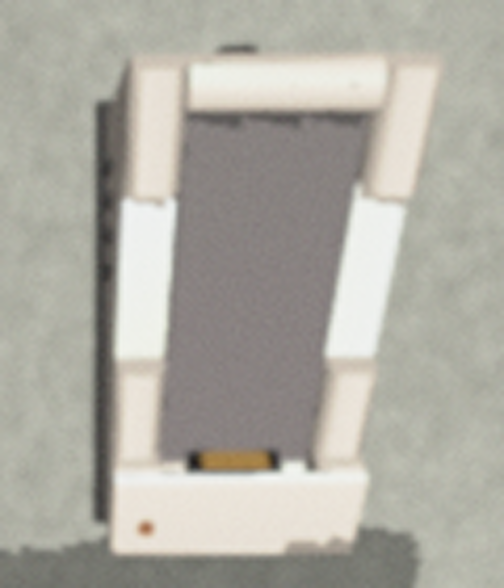

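View pics/w15b.png

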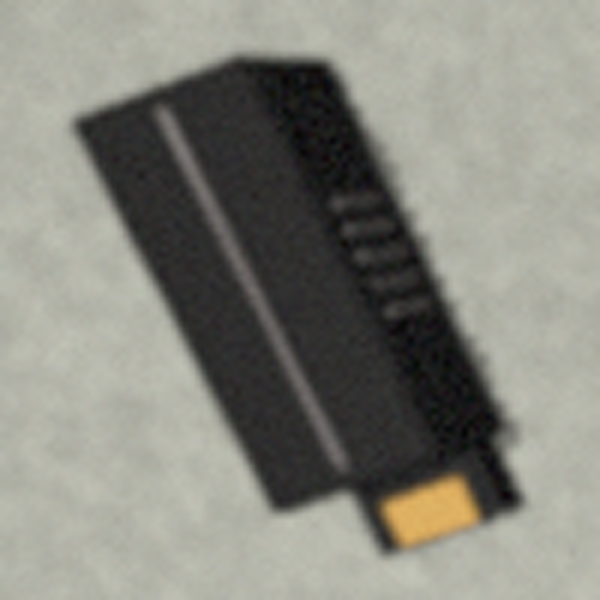

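```bash
cat > f4.py <<'E'
from fit import *
c5,c6=load("w15"),load("w16")
a=lambda *p: up(p,(270,20),3.4); b=lambda *p: up(p,(310,50),4.2); d=lambda *p: up(p,(85,110),6)
def V(c,f,p):
    o=[(c,f(*p[i]),P) for i,P in enumerate([(21,29.5,8),(-21,29.5,0),(-21,18.5,0),(21,-29.5,8),(-21,-29.5,0),(-21,-18.5,0)])]
    L=[(c,f(*p[6]),f(*p[7]),(-44,29,15.5),(-44,-29,15.5)),(c,f(*p[8]),f(*p[9]),(37,15,6),(37,-15,6)),
       (c,f(*p[2]),f(*p[10]),(-21,18.5,0),(21,18.5,0)),(c,f(*p[5]),f(*p[11]),(-21,-18.5,0),(15,-18.5,0))]
    return o,L
D=[V(c6,a,[(133,193),(137,363),(187,363),(428,195),(400,362),(350,362),(140,482),(392,487),(190,93),(388,95),(190,200),(375,180)]),
V(c5,b,[(122,198),(115,358),(163,360),(405,203),(375,358),(326,358),(113,470),(367,470),(190,112),(370,118),(178,205),(357,190)])]
for o,L in D:
    x,r,s=fit(o,bayT,[.57,.105,.05,.15],L); print(np.round(x,4),np.round(r,1))
x,r,s=fit(D[0][0]+D[1][0],bayT,x,D[0][1]+D[1][1]); print("all",np.round(x,4),np.degrees(x[3]),cov(s))
flat=lambda x: R.from_euler('z',x[3]).as_matrix()
o=[(d(75,122),(37,17,26)),(d(240,55),(37,-17,26)),(d(332,65),(37,-17,0)),(d(280,512),(-37,17,26)),(d(505,440),(-37,-17,0)),(d(385,555),(-51,13,8)),(d(522,502),(-51,-13,0))]
def res(y):
    X=np.array([y[0],y[1],0,y[2]]);return np.concatenate([proj(c5,np.array(P)*1e-3@flat(X).T+X[:3])[0]-uv for uv,P in o])
s=least_squares(res,[.495,.333,.4],loss='soft_l1');print("npack",s.x,np.degrees(s.x[2]),res(s.x).round(1))
E
python3 f4.py
```

```text
[0.5725 0.1038 0.0516 0.1489] [ 0.  -0.9  0.3 -0.1 -0.2 -0.1  3.5 -1.5 -0.7  0.1 -0.2  0.1  0.9 -0.6
  1.2  0.7 -0.2 -0.3 -0.2  0.1]
[0.5726 0.1037 0.0501 0.1471] [ 1.4  0.2  0.3 -0.4  0.2 -0.8  3.1 -0.8 -1.  -0.2 -0.6 -0.3  1.6  1.7
  0.9 -0.3  0.1 -0.3 -0.7 -0.5]
all [0.5725 0.1038 0.0513 0.1484] 8.503137225965894 [0.0002361  0.00025868 0.00153549 0.00735862]
npack [0.49303244 0.34112933 0.48335588] 27.69425199980261 [-2.  -0.1  0.4 -0.3  0.3 -1.5 -1.6  1.7  1.5 -1.2 -0.3  0.8  0.9  0.8]
```

```bash
python3 - <<'E'
from h import *
t=optics.get_calibration("top")
for p in [(157,218),(169,216),(163,247),(176,246)]: print(onz(t,p,.02))
delta([.493,.339,.10],toolR(.483,0),"v")
E
```

```text
[0.56417087 0.48662554 0.02      ]
[0.57050212 0.45343482 0.02      ]
[0.48361033 0.46641196 0.02      ]
[0.48713663 0.43044673 0.02      ]
v t [0.51, -8.86, -1.65] turn [-3.83, -0.04, -0.01] rows~ 6.0
```

Emit:
arm_command --deltas '[{"translation": [0.5,-8.86,-1.65],"turn": [-3.83,0,0]},{"translation": [0.5,-8.86,-1.65],"turn": [-3.83,0,0]},{"translation": [0.5,-8.86,-1.65],"turn": [-3.83,0,0]},{"translation": [0.5,-8.86,-1.65],"turn": [-3.83,0,0]},{"translation": [0.5,-8.86,-1.65],"turn": [-3.83,0,0]},{"translation": [0.5,-8.86,-1.65],"turn": [-3.83,0,0]},{"translation": [0.5,-8.86,-1.65],"turn": [-3.83,0,0]},{"translation": [0.5,-8.86,-1.65],"turn": [-3.83,0,0]},{"translation": [0.5,-8.86,-1.65],"turn": [-3.83,0,0]}]' --gripper 66

```text
time_s: 14.95
ee_pos: [0.4922, 0.3384, 0.0991]
eef_rot: [2.589, 1.569, -0.07]
force: [0.1, -0.6, 0.1]
grip_width: 0.0659
```

```bash
python3 - <<'E'
from h import *
im,c=snap("wrist","w17"); o=ctrl.get_obs(); print(o["time_s"],o["ee_pos"],o["joint_vel"])
cv2.imwrite("pics/w17a.png",cv2.resize(im[130:280,220:420,::-1],None,fx=4,fy=4,interpolation=cv2.INTER_CUBIC))
for P in [(37,17,26),(37,-17,26),(-37,17,26),(-37,-17,26),(-51,0,8)]:
    u=proj(c,R.from_euler('z',.483).as_matrix()@np.array(P)/1e3+[.493,.341,0])[0]; print(P,u,((u-[220,130])*4).round())
E
```

```text
15.0 [0.49236488 0.33807054 0.09905923] [-0.00996396 -0.00232252  0.00374854  0.00022022 -0.0019523   0.00130594]
(37, 17, 26) [295.78366399 162.69103407] [303. 131.]
(37, -17, 26) [338.19072998 162.71973333] [473. 131.]
(-37, 17, 26) [297.28546628 248.40695243] [309. 474.]
(-37, -17, 26) [336.7232455  248.43050899] [467. 474.]
(-51, 0, 8) [317.07441006 254.40392204] [388. 498.]
```

View pics/w17a.png

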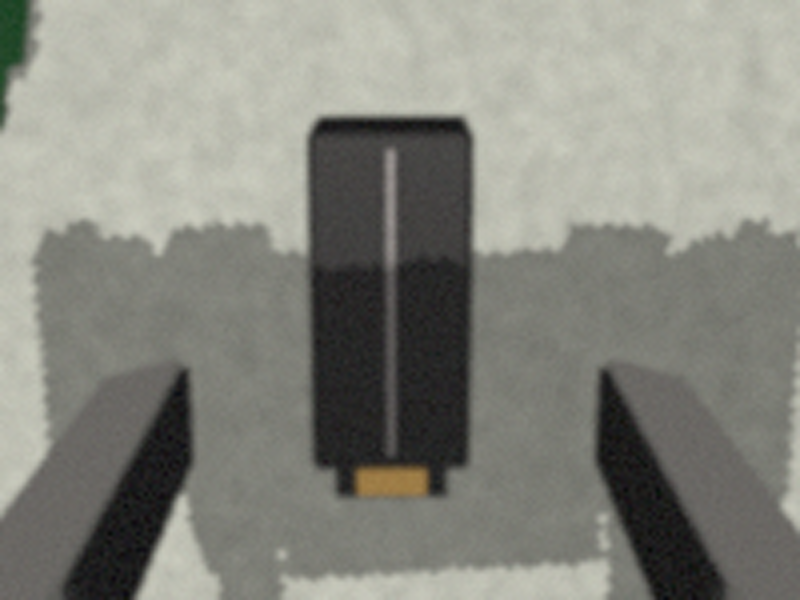

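```bash
python3 - <<'E'
from h import *
delta([.4937,.3407,.0235],toolR(.483,0),"g")
E
```

```text
g t [3.02, -0.07, -0.09] turn [-0.01, -0.02, -0.01] rows~ 2.0
```

Emit:
arm_command --deltas '[{"translation": [1.5,-0.07,-0.09],"turn": [0,0,0]},{"translation": [2.6,-0.07,-0.09],"turn": [0,0,0]},{"translation": [3.02,-0.07,-0.09],"turn": [0,0,0]},{"translation": [3.02,-0.07,-0.09],"turn": [0,0,0]},{"translation": [3.02,-0.07,-0.09],"turn": [0,0,0]}]'

```text
time_s: 15.42
ee_pos: [0.4938, 0.341, 0.0237]
eef_rot: [2.527, 1.569, -0.133]
force: [0.8, -0.8, 0.9]
grip_width: 0.0659
```

Emit:
arm_command --deltas '[{"translation": [0,0,0],"turn": [0,0,0]},{"translation": [0,0,0],"turn": [0,0,0]},{"translation": [0,0,0],"turn": [0,0,0]},{"translation": [0,0,0],"turn": [0,0,0]},{"translation": [0,0,0],"turn": [0,0,0]},{"translation": [0,0,0],"turn": [0,0,0]},{"translation": [0,0,0],"turn": [0,0,0]}]' --gripper 10 --force 30

```text
time_s: 16.0
ee_pos: [0.4935, 0.3414, 0.0232]
eef_rot: [2.44, 1.569, -0.219]
force: [-0.5, -2.3, 4.2]
grip_width: 0.0337
```

```bash
python3 - <<'E'
from h import *
o=ctrl.get_obs(); print(o["time_s"],o["ee_pos"],o["force"],o["grip_width"])
E
```

```text
16.0 [0.49345124 0.34141145 0.02316651] [-0.47579234 -2.28289775  4.18227334] 0.03369261333923978
```

Emit:
arm_command --deltas '[{"translation": [-1.5,0,0],"turn": [0,0,0]},{"translation": [-3,0,0],"turn": [0,0,0]},{"translation": [-4.6,0,0],"turn": [0,0,0]},{"translation": [-4.6,0,0],"turn": [0,0,0]},{"translation": [-4.6,0,0],"turn": [0,0,0]}]'

```text
time_s: 16.42
ee_pos: [0.4938, 0.3419, 0.1397]
eef_rot: [2.995, 1.566, 0.336]
force: [-0.2, -0.9, -1.8]
grip_width: 0.0337
```

```bash
sed -i 's/^BAY=.*/BAY={"wide":([.5563,-.119,.0468],-.1954),"narrow":([.573,.1038,.0505],.1484)}/' h.py; python3 - <<'E'
from h import *
im,c=snap("wrist","w18"); o=ctrl.get_obs(); print(o["time_s"],o["ee_pos"],o["force"],o["grip_width"])
cv2.imwrite("pics/w18a.png",cv2.resize(im[150:330,220:420,::-1],None,fx=4,fy=3.3,interpolation=cv2.INTER_CUBIC))
T=rot(o["eef_rot"])
for dz in (0,2):
  for P in [(37,17,26),(37,-17,26),(37,17,0),(-37,17,26),(-37,-17,26)]:
    t=np.array([.0232-P[2]/1e3,-P[1]/1e3,-P[0]/1e3-dz/1e3]); u=proj(c,o["ee_pos"]+T@t)[0]; print(dz,P,u.round(1),((u-[220,150])*[4,3.3]).round())
p,Rt=tgt("narrow",-38,50,7.5,gz=.0232); print(p); delta(p,Rt,"hi",o)
E
```

```text
16.4667 [0.49298611 0.34139606 0.13759725] [ 0.14184618 -0.13589701 -2.04513277] 0.0336721323307515
0 (37, 17, 26) [289.7 184.4] [279. 113.]
0 (37, -17, 26) [350.5 184.4] [522. 114.]
0 (37, 17, 0) [293.5 176.4] [294.  87.]
0 (-37, 17, 26) [292.3 301.8] [289. 501.]
0 (-37, -17, 26) [347.3 301.8] [509. 501.]
2 (37, 17, 26) [289.6 180.8] [278. 102.]
2 (37, -17, 26) [350.6 180.9] [523. 102.]
2 (37, 17, 0) [293.5 173.4] [294.  77.]
2 (-37, 17, 26) [292.3 298.9] [289. 491.]
2 (-37, -17, 26) [347.4 299. ] [509. 492.]
[0.54177579 0.09913201 0.1242539 ]
hi t [0.54, 9.49, 2.77] turn [3.7, 7.42, 1.25] rows~ 6.0
```

View pics/w18a.png

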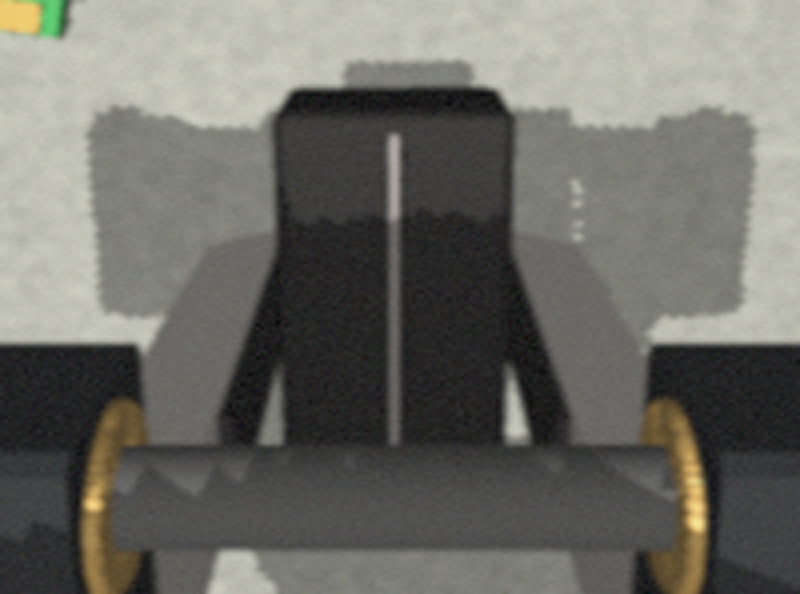

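Emit:
arm_command --deltas '[{"translation": [-0.3,1.5,0.5],"turn": [0.6,1.2,0.2]},{"translation": [-0.3,3,0.9],"turn": [1.2,2.4,0.4]},{"translation": [0,4.5,1.4],"turn": [1.8,3.6,0.6]},{"translation": [0.2,6,1.8],"turn": [2.4,4.8,0.8]},{"translation": [0.4,7.5,2.2],"turn": [3,6,1]},{"translation": [0.54,9,2.6],"turn": [3.5,7,1.2]},{"translation": [0.54,9.49,2.77],"turn": [3.7,7.42,1.25]},{"translation": [0.54,9.49,2.77],"turn": [3.7,7.42,1.25]},{"translation": [0.54,9.49,2.77],"turn": [3.7,7.42,1.25]},{"translation": [0.54,9.49,2.77],"turn": [3.7,7.42,1.25]},{"translation": [0.54,9.49,2.77],"turn": [3.7,7.42,1.25]},{"translation": [0.54,9.49,2.77],"turn": [3.7,7.42,1.25]}]'

```text
time_s: 17.47
ee_pos: [0.5421, 0.1002, 0.1244]
eef_rot: [3.141, 0.917, 0.149]
force: [0.1, -0.1, -1.2]
grip_width: 0.0338
```

```bash
python3 - <<'E'
from h import *
k=dict(gx=.0005,gz=.0232)
im,c=snap("wrist","w19"); where("narrow",**k); print(ctrl.get_obs()["qpos"])
for z in (20,8): p,Rt=tgt("narrow",-38,z,7.5,**k); delta(p,Rt,z)
cv2.imwrite("pics/w19a.png",cv2.resize(im[150:330,220:420,::-1],None,fx=4,fy=3.3,interpolation=cv2.INTER_CUBIC))
E
```

```text
t 17.5167 tip [-38.05   0.82  49.88] tilt 7.5 yaw 0.07 F_bay [-0.67 -0.43 -1.13] w 34.2
[0.10326152 0.17906577 2.07595901 0.12093999 0.23429142 1.41603251]
20 t [1.19, 0.04, 0.15] turn [0.01, 0.0, 0.01] rows~ 1.0
8 t [1.66, 0.04, 0.22] turn [0.01, 0.0, 0.01] rows~ 2.0
```

View pics/w19a.png

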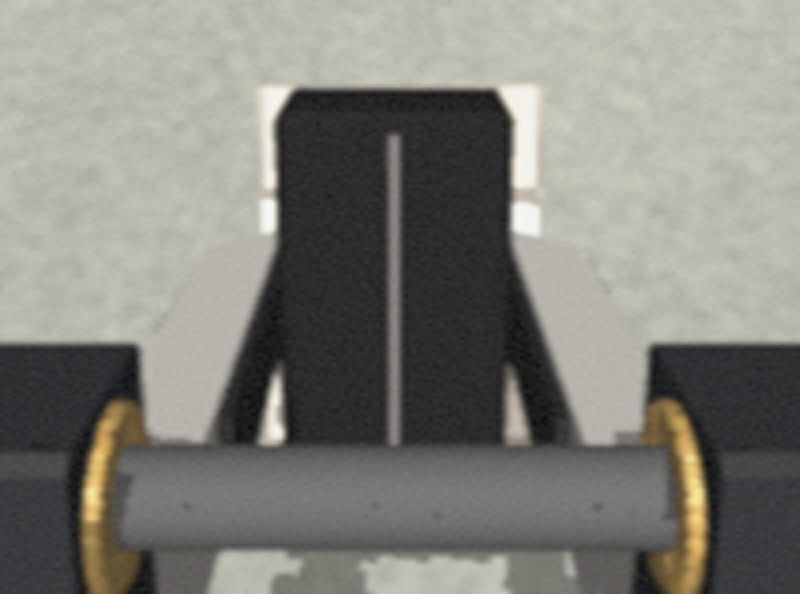

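Emit:
arm_command --deltas '[{"translation": [0.6,0.04,0.08],"turn": [0.01,0,0.01]},{"translation": [1.2,0.04,0.15],"turn": [0.01,0,0.01]},{"translation": [1.66,0.04,0.22],"turn": [0.01,0,0.01]},{"translation": [1.66,0.04,0.22],"turn": [0.01,0,0.01]},{"translation": [1.66,0.04,0.22],"turn": [0.01,0,0.01]},{"translation": [1.66,0.04,0.22],"turn": [0.01,0,0.01]}]'

```text
time_s: 18.02
ee_pos: [0.5628, 0.1016, 0.0887]
eef_rot: [3.141, 0.916, 0.147]
force: [-0.1, 0.9, -1.4]
grip_width: 0.0339
```

```bash
python3 - <<'E'
from h import *
k=dict(gx=.0005,gz=.0232)
im,c=snap("wrist","w20"); where("narrow",**k); print(ctrl.get_obs()["qpos"])
for z in (2,0): p,Rt=tgt("narrow",-38,z,7.5,**k); delta(p,Rt,z)
cv2.imwrite("pics/w20a.png",cv2.resize(im[150:330,220:420,::-1],None,fx=4,fy=3.3,interpolation=cv2.INTER_CUBIC))
E
```

```text
t 18.0667 tip [-37.78  -0.79   8.69] tilt 7.56 yaw -0.03 F_bay [-1.33 -0.55 -1.09] w 33.8
[0.10244603 0.2919912  2.04255774 0.17647947 0.15433355 1.36046955]
2 t [0.27, -0.03, 0.04] turn [-0.01, -0.01, -0.01] rows~ 1.0
0 t [0.35, -0.03, 0.05] turn [-0.01, -0.01, -0.01] rows~ 1.0
```

View pics/w20a.png

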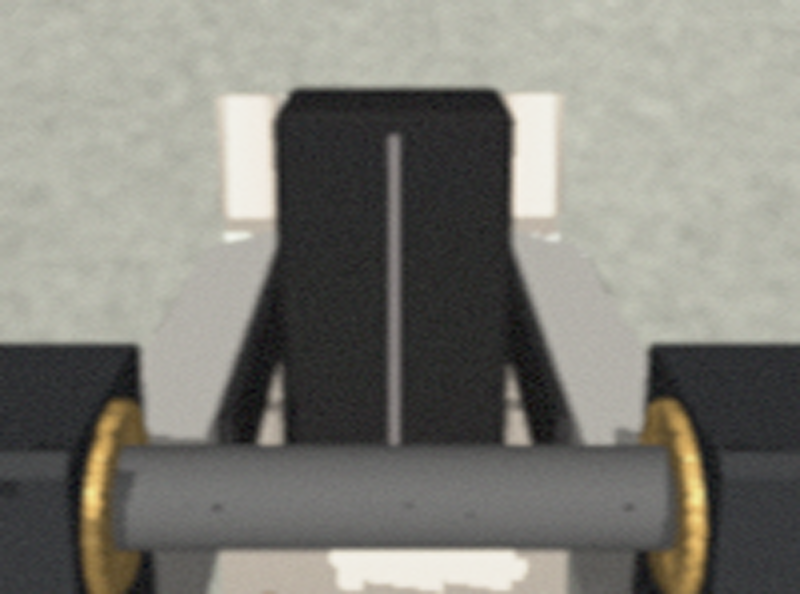

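Emit:
arm_command --deltas '[{"translation": [0.14,-0.03,0.02],"turn": [0,0,0]},{"translation": [0.27,-0.03,0.03],"turn": [0,0,0]},{"translation": [0.27,-0.03,0.03],"turn": [0,0,0]},{"translation": [0.27,-0.03,0.03],"turn": [0,0,0]}]'

```text
time_s: 18.4
ee_pos: [0.5664, 0.1026, 0.0826]
eef_rot: [3.141, 0.916, 0.146]
force: [-0.7, 0.4, -0.1]
grip_width: 0.0337
```

```bash
python3 - <<'E'
from h import *
k=dict(gx=.0005,gz=.0232)
where("narrow",**k)
E
```

```text
t 18.4 tip [-37.77  -0.23   1.39] tilt 7.54 yaw -0.05 F_bay [-0.57  0.51  0.23] w 33.7
```

Emit:
arm_command --deltas '[{"translation": [0.06,0,0],"turn": [0,0,0]},{"translation": [0.06,0,0],"turn": [0,0,0]},{"translation": [0.06,0,0],"turn": [0,0,0]}]'

```text
time_s: 18.65
ee_pos: [0.5675, 0.1027, 0.0817]
eef_rot: [3.141, 0.915, 0.146]
force: [-1.2, -0.3, 3.7]
grip_width: 0.0341
```

```bash
python3 - <<'E'
from h import *
k=dict(gx=.0005,gz=.0232)
where("narrow",**k)
E
```

```text
t 18.65 tip [-3.726e+01 -2.800e-01  3.000e-02] tilt 7.58 yaw -0.05 F_bay [ 0.84 -0.12  3.83] w 34.1
```

```bash
sed -i 's/.1038,.0505/.1038,.0507/' h.py; python3 - <<'E'
from h import *
k=dict(gx=.0005,gz=.0232)
for x in (-45,-48.5): p,Rt=tgt("narrow",x,.6,7.5,**k); delta(p,Rt,x)
E
```

```text
-45 t [-0.07, -0.01, 0.3] turn [-0.01, -0.02, -0.01] rows~ 1.0
-48.5 t [-0.09, -0.01, 0.44] turn [-0.01, -0.02, -0.01] rows~ 1.0
```

Emit:
arm_command --deltas '[{"translation": [-0.04,-0.01,0.0],"turn": [0,0,0]},{"translation": [-0.06,-0.01,0.15],"turn": [0,0,0]},{"translation": [-0.07,-0.01,0.3],"turn": [0,0,0]},{"translation": [-0.07,-0.01,0.3],"turn": [0,0,0]},{"translation": [-0.07,-0.01,0.3],"turn": [0,0,0]}]'

```text
time_s: 19.07
ee_pos: [0.56, 0.1018, 0.0779]
eef_rot: [3.141, 0.916, 0.146]
force: [1.0, 0.5, -1.3]
grip_width: 0.0339
```

```bash
python3 - <<'E'
from h import *
k=dict(gx=.0005,gz=.0232)
where("narrow",**k)
for x in (-48.5,-50): p,Rt=tgt("narrow",x,.6,7.5,**k); delta(p,Rt,x)
E
```

```text
t 19.0667 tip [-4.583e+01 -2.000e-02  3.800e-01] tilt 7.51 yaw -0.05 F_bay [ 0.32  0.33 -1.67] w 33.9
-48.5 t [-0.02, -0.0, 0.1] turn [-0.01, -0.0, -0.01] rows~ 1.0
-50 t [-0.03, -0.0, 0.16] turn [-0.01, -0.0, -0.01] rows~ 1.0
```

Emit:
arm_command --deltas '[{"translation": [-0.02,0,0.05],"turn": [0,0,0]},{"translation": [-0.03,0,0.1],"turn": [0,0,0]},{"translation": [-0.03,0,0.12],"turn": [0,0,0]},{"translation": [-0.03,0,0.12],"turn": [0,0,0]},{"translation": [-0.03,0,0.12],"turn": [0,0,0]}]'

```text
time_s: 19.48
ee_pos: [0.5576, 0.1015, 0.0771]
eef_rot: [3.141, 0.915, 0.146]
force: [3.5, -0.2, -0.8]
grip_width: 0.0338
```

```bash
python3 - <<'E'
from h import *
k=dict(gx=.0005,gz=.0232)
where("narrow",**k)
im,c=snap("wrist","w21");where("narrow",**k)
cv2.imwrite("pics/w21a.png",cv2.resize(im[150:330,220:420,::-1],None,fx=4,fy=3.3,interpolation=cv2.INTER_CUBIC))
for x in (-50,-51.5): p,Rt=tgt("narrow",x,.6,7.5,**k); delta(p,Rt,x)
E
```

```text
t 19.4833 tip [-4.829e+01 -3.000e-02  8.300e-01] tilt 7.56 yaw -0.05 F_bay [ 2.53 -0.68 -2.43] w 33.8
t 19.5333 tip [-4.837e+01 -4.000e-02  8.100e-01] tilt 7.55 yaw -0.05 F_bay [ 2.53 -0.1  -3.36] w 33.9
-50 t [0.0, -0.0, 0.07] turn [-0.01, -0.01, -0.02] rows~ 1.0
-51.5 t [-0.01, -0.0, 0.12] turn [-0.01, -0.01, -0.02] rows~ 1.0
```

View pics/w21a.png

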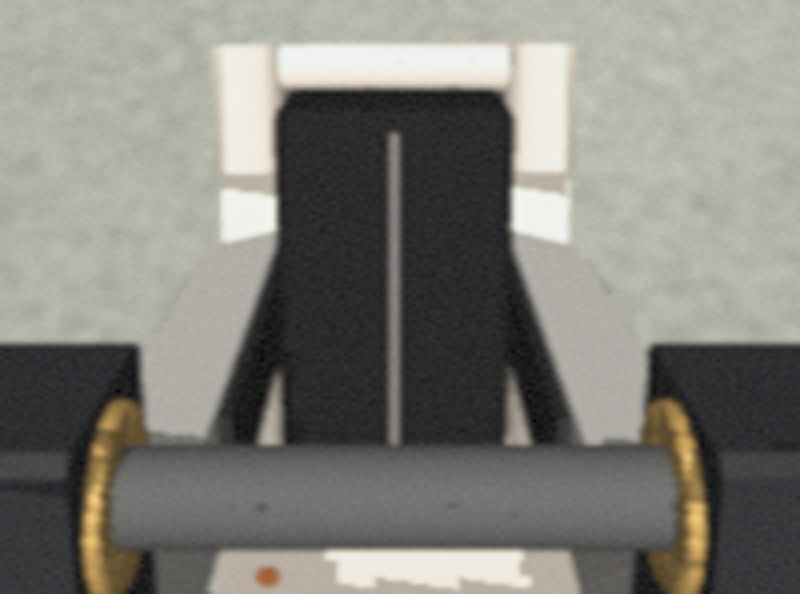

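Emit:
arm_command --deltas '[{"translation": [0.02,0,0.04],"turn": [0,0,0]},{"translation": [0.01,0,0.07],"turn": [0,0,0]},{"translation": [0.01,0,0.08],"turn": [0,0,0]},{"translation": [0.01,0,0.08],"turn": [0,0,0]},{"translation": [0.01,0,0.08],"turn": [0,0,0]}]'

```text
time_s: 19.95
ee_pos: [0.5562, 0.1012, 0.0757]
eef_rot: [3.141, 0.915, 0.146]
force: [4.6, 0.5, 2.9]
grip_width: 0.0339
```

```bash
python3 - <<'E'
from h import *
k=dict(gx=.0005,gz=.0232)
where("narrow",**k);print(ctrl.get_obs()["qpos"])
E
```

```text
t 19.95 tip [-5.025e+01 -4.000e-02  3.500e-01] tilt 7.56 yaw -0.05 F_bay [ 5.47 -0.17  0.17] w 33.9
[0.10371016 0.30862819 2.0646828  0.225506   0.11604094 1.31218527]
```

```bash
python3 - <<'E'
from h import *
k=dict(gx=.0005,gz=.0232)
for x,z,t in ((-50.5,.3,5.5),(-50.5,.2,3.5),(-50.4,.1,1.5),(-50.3,-.2,0)): p,Rt=tgt("narrow",x,z,t,**k); delta(p,Rt,(x,z,t))
E
```

```text
(-50.5, 0.3, 5.5) t [0.08, -0.0, -0.02] turn [-0.01, -0.41, -0.02] rows~ 1.0
(-50.5, 0.2, 3.5) t [0.15, -0.0, -0.05] turn [-0.01, -0.81, -0.02] rows~ 1.0
(-50.4, 0.1, 1.5) t [0.23, -0.0, -0.08] turn [-0.01, -1.21, -0.01] rows~ 1.0
(-50.3, -0.2, 0) t [0.3, -0.0, -0.1] turn [-0.01, -1.51, -0.01] rows~ 2.0
```

Emit:
arm_command --deltas '[{"translation": [0.04,0,-0.01],"turn": [0,-0.2,0]},{"translation": [0.08,0,-0.02],"turn": [0,-0.41,0]},{"translation": [0.11,0,-0.03],"turn": [0,-0.6,0]},{"translation": [0.15,0,-0.05],"turn": [0,-0.81,0]},{"translation": [0.15,0,-0.05],"turn": [0,-0.81,0]},{"translation": [0.15,0,-0.05],"turn": [0,-0.81,0]},{"translation": [0.15,0,-0.05],"turn": [0,-0.81,0]}]'

```text
time_s: 20.53
ee_pos: [0.5592, 0.1017, 0.0733]
eef_rot: [3.141, 0.986, 0.146]
force: [4.9, -0.1, 4.7]
grip_width: 0.034
```

```bash
python3 - <<'E'
from h import *
k=dict(gx=.0005,gz=.0232)
where("narrow",**k)
im,c=snap("wrist","w22");where("narrow",**k)
cv2.imwrite("pics/w22a.png",cv2.resize(im[150:330,220:420,::-1],None,fx=4,fy=3.3,interpolation=cv2.INTER_CUBIC))
for x,z,t in ((-50.5,.2,3.5),(-50.4,.1,1.5),(-50.3,-.2,0)): p,Rt=tgt("narrow",x,z,t,**k); delta(p,Rt,(x,z,t))
E
```

```text
t 20.5333 tip [-5.081e+01 -1.000e-02  2.200e-01] tilt 3.51 yaw -0.05 F_bay [ 6.54 -0.86  1.68] w 34.0
t 20.5833 tip [-50.83  -0.     0.22] tilt 3.5 yaw -0.05 F_bay [ 5.74 -0.78  2.11] w 33.3
(-50.5, 0.2, 3.5) t [0.0, -0.0, -0.01] turn [-0.01, -0.0, -0.01] rows~ 1.0
(-50.4, 0.1, 1.5) t [0.08, -0.0, -0.05] turn [-0.01, -0.4, -0.01] rows~ 1.0
(-50.3, -0.2, 0) t [0.15, -0.0, -0.07] turn [-0.01, -0.7, -0.01] rows~ 1.0
```

View pics/w22a.png

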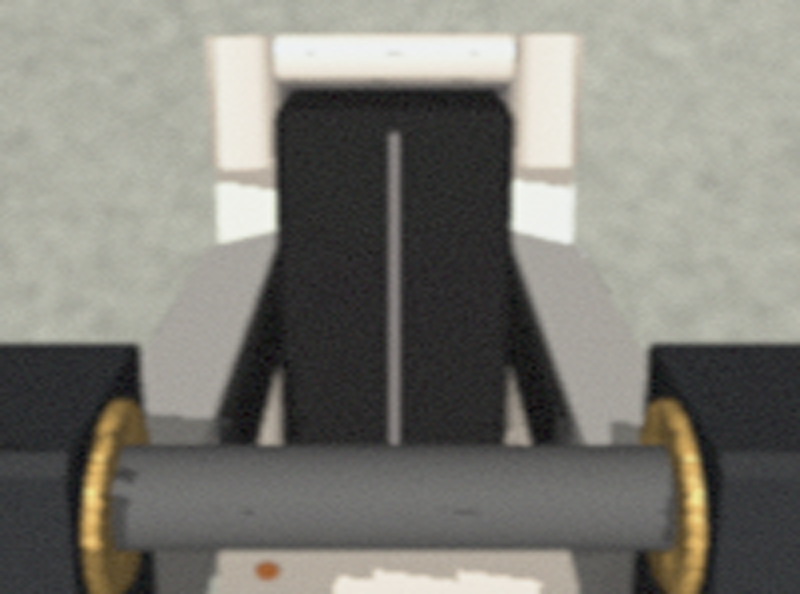

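Clean and centred, and the heel clears its wall. Next I lay it flat.

Emit:
arm_command --deltas '[{"translation": [0.04,0,-0.02],"turn": [0,-0.2,0]},{"translation": [0.08,0,-0.04],"turn": [0,-0.4,0]},{"translation": [0.12,0,-0.06],"turn": [0,-0.58,0]},{"translation": [0.15,0,-0.07],"turn": [0,-0.7,0]},{"translation": [0.16,0,-0.07],"turn": [0,-0.7,0]},{"translation": [0.16,0,-0.07],"turn": [0,-0.7,0]},{"translation": [0.16,0,-0.07],"turn": [0,-0.7,0]}]'

```text
time_s: 21.17
ee_pos: [0.5618, 0.1021, 0.0712]
eef_rot: [3.141, 1.049, 0.146]
force: [-18.1, -6.2, 25.5]
grip_width: 0.0338
```

```bash
python3 - <<'E'
from h import *
k=dict(gx=.0005,gz=.0232)
where("narrow",**k)
E
```

```text
t 21.1667 tip [-5.114e+01 -5.000e-02  3.000e-01] tilt -0.1 yaw -0.05 F_bay [-3.55 -3.47 31.52] w 33.8
```

Emit:
arm_command --deltas '[{"translation": [-0.01,0,0],"turn": [0,0,0]},{"translation": [-0.01,0,0],"turn": [0,0,0]},{"translation": [-0.01,0,0],"turn": [0,0,0]},{"translation": [-0.01,0,0],"turn": [0,0,0]}]' --gripper 56

```text
time_s: 21.5
ee_pos: [0.5621, 0.1022, 0.0703]
eef_rot: [3.141, 1.049, 0.146]
force: [-0.0, -0.4, 0.3]
grip_width: 0.0549
```

```bash
python3 - <<'E'
from h import *
k=dict(gx=.0005,gz=.0232)
where("narrow",**k)
im,c=snap("wrist","w23")
cv2.imwrite("pics/w23a.png",cv2.resize(im[150:330,220:420,::-1],None,fx=4,fy=3.3,interpolation=cv2.INTER_CUBIC))
E
```

```text
t 21.5 tip [-51.28   0.08  -0.6 ] tilt -0.12 yaw -0.06 F_bay [ 0.07 -0.36  0.3 ] w 54.9
```

View pics/w23a.png

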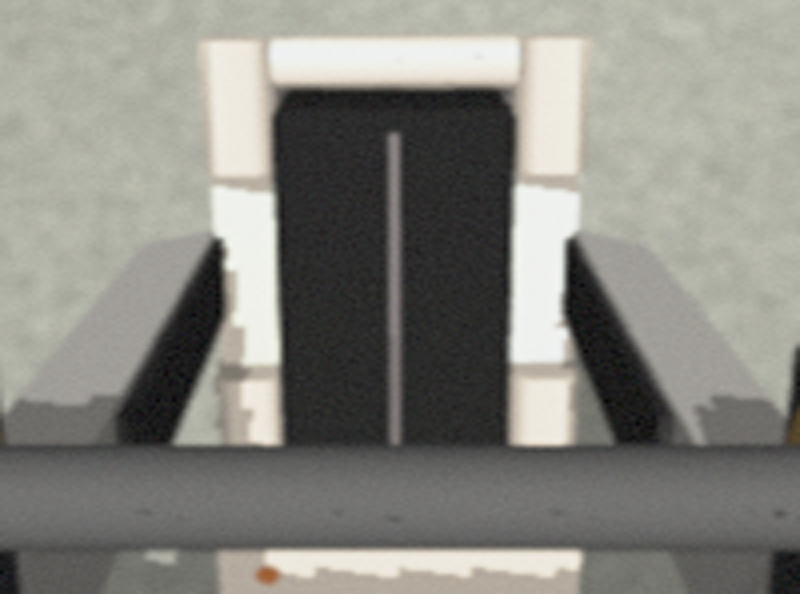

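Emit:
arm_command --deltas '[{"translation": [-1,0,0],"turn": [0,0,0]},{"translation": [-2.5,0,0],"turn": [0,0,0]},{"translation": [-4,0,0],"turn": [0,0,0]},{"translation": [-4,0,0],"turn": [0,0,0]},{"translation": [-4,0,0],"turn": [0,0,0]},{"translation": [-4,0,0],"turn": [0,0,0]}]' --gripper 70

```text
time_s: 22.05
ee_pos: [0.5131, 0.0949, 0.1571]
eef_rot: [3.141, 1.048, 0.146]
force: [0.4, 0.2, -0.4]
grip_width: 0.0699
```

```bash
python3 - <<'E'
from h import *
im,c=snap("wrist","w24"); where("narrow"); snap("side","s24")
cv2.imwrite("pics/w24a.png",cv2.resize(im[120:280,240:410,::-1],None,fx=3.7,fy=3.7,interpolation=cv2.INTER_CUBIC))
s=cv2.imread("pics/s24.png"); cv2.imwrite("pics/s24a.png",cv2.resize(s[170:270,290:410],None,fx=6,fy=6,interpolation=cv2.INTER_CUBIC))
b,yaw=BAY["narrow"];B=R.from_euler('xyz',[0,-np.pi/6,yaw]).as_matrix()
for P in [(37,17,26),(37,-17,26),(-37,17,26),(-37,-17,26)]: u=proj(c,B@np.array(P)/1e3+b)[0];print(P,u,((u-[240,120])*3.7).round())
# press test: pack-heel point: TCP target above pack x=+15
p=np.array(b)+B@np.array([.02,0,.026+.019+.012]); delta(p,toolR(yaw,np.pi/6),"press pre")
E
```

```text
t 22.1 tip [-50.64   0.14  98.51] tilt -0.13 yaw -0.06 F_bay [-0.7   0.23 -0.74] w 70.2
(37, 17, 26) [299.88889933 161.79791595] [222. 155.]
(37, -17, 26) [338.43783783 161.76908738] [364. 155.]
(-37, 17, 26) [301.12734133 240.1746479 ] [226. 445.]
(-37, -17, 26) [337.17740808 240.14996102] [360. 445.]
press pre t [2.58, 0.0, -0.8] turn [-0.01, 0.03, -0.01] rows~ 2.0
```

View pics/w24a.png

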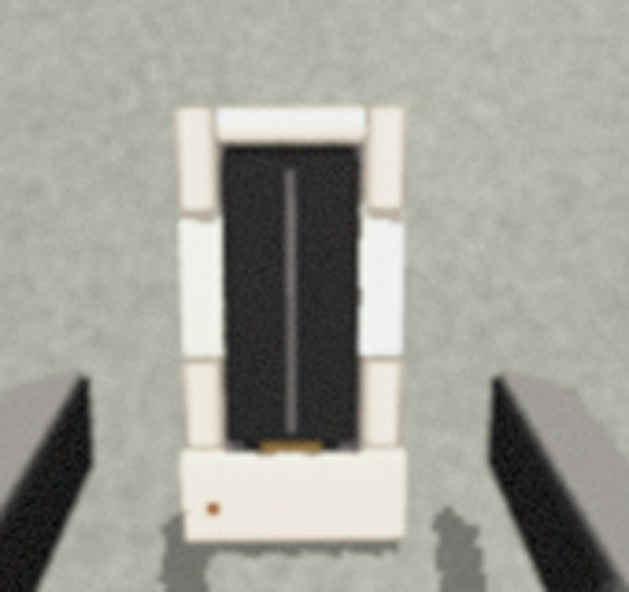

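View pics/s24a.png

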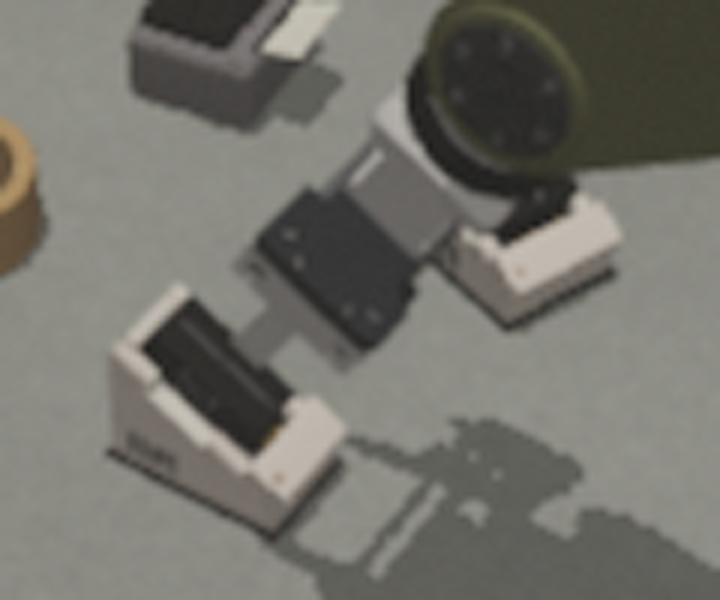

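Emit:
arm_command --deltas '[{"translation": [0.5,0,-0.8],"turn": [0,0,0]},{"translation": [1.2,0,-0.8],"turn": [0,0,0]},{"translation": [1.9,0,-0.8],"turn": [0,0,0]},{"translation": [2.58,0,-0.8],"turn": [0,0,0]},{"translation": [2.58,0,-0.8],"turn": [0,0,0]},{"translation": [2.58,0,-0.8],"turn": [0,0,0]},{"translation": [2.58,0,-0.8],"turn": [0,0,0]},{"translation": [2.58,0,-0.8],"turn": [0,0,0]}]' --gripper 4

```text
time_s: 22.82
ee_pos: [0.5623, 0.1022, 0.1124]
eef_rot: [3.141, 1.047, 0.146]
force: [-0.2, 0.4, 0.5]
grip_width: 0.0198
```

```bash
cat > tipz.py <<'E'
from h import *
import sys
k=sys.argv[1]; b,yaw=BAY[k];B=R.from_euler('xyz',[0,-np.pi/6,yaw]).as_matrix()
o=ctrl.get_obs(); T=rot(o["eef_rot"]); q=B.T@(o["ee_pos"]+T[:,0]*.019-b)*1e3
print(o["time_s"],"fingertip in bay",q.round(2),"F",(B.T@o["force"]).round(2),o["grip_width"])
E
python3 tipz.py narrow
```

```text
22.8167 fingertip in bay [ 2.144e+01 -3.000e-02  3.986e+01] F [0.13 0.43 0.52] 0.01977506985553699
```

Emit:
arm_command --deltas '[{"translation": [0.2,0,0],"turn": [0,0,0]},{"translation": [0.38,0,0],"turn": [0,0,0]},{"translation": [0.42,0,0],"turn": [0,0,0]},{"translation": [0.42,0,0],"turn": [0,0,0]}]'

```text
time_s: 23.15
ee_pos: [0.5674, 0.1029, 0.1023]
eef_rot: [3.141, 1.048, 0.146]
force: [0.4, 0.7, 0.6]
grip_width: 0.0039
```

```bash
python3 tipz.py narrow
```

```text
23.15 fingertip in bay [20.89 -0.04 28.52] F [0.76 0.6  0.25] 0.0039406673051106955
```

Emit:
arm_command --deltas '[{"translation": [0.05,0,0],"turn": [0,0,0]},{"translation": [0.05,0,0],"turn": [0,0,0]},{"translation": [0.05,0,0],"turn": [0,0,0]}]'

```text
time_s: 23.4
ee_pos: [0.568, 0.103, 0.1019]
eef_rot: [3.141, 1.048, 0.146]
force: [-5.9, -1.2, 6.7]
grip_width: 0.0038
```

```bash
python3 tipz.py narrow
```

```text
23.4 fingertip in bay [21.18 -0.03 27.9 ] F [-1.89 -0.27  8.77] 0.003763107576176537
```

Emit:
arm_command --deltas '[{"translation": [0.03,0,0],"turn": [0,0,0]},{"translation": [0.06,0,0],"turn": [0,0,0]},{"translation": [0.06,0,0],"turn": [0,0,0]},{"translation": [0.06,0,0],"turn": [0,0,0]}]'

```text
time_s: 23.73
ee_pos: [0.5682, 0.1031, 0.1017]
eef_rot: [3.141, 1.048, 0.146]
force: [-30.1, -5.7, 30.8]
grip_width: 0.004
```

```bash
python3 tipz.py narrow; python3 -c "
from station import ctrl; print(ctrl.tip_reach)"
```

```text
23.7333 fingertip in bay [ 2.13e+01 -1.00e-02  2.76e+01] F [-11.13  -1.15  41.97] 0.003976676665749892
0.019
```

Emit:
arm_command --deltas '[{"translation": [-0.4,0,0],"turn": [0,0,0]},{"translation": [-0.4,0,0.8],"turn": [0,0,0]},{"translation": [-0.4,0,1.7],"turn": [0,0,0]},{"translation": [-0.25,0,1.7],"turn": [0,0,0]},{"translation": [-0.12,0,1.7],"turn": [0,0,0]},{"translation": [-0.12,0,1.7],"turn": [0,0,0]}]'

```text
time_s: 24.23
ee_pos: [0.5318, 0.0976, 0.0817]
eef_rot: [3.141, 1.047, 0.146]
force: [0.2, 0.2, 0.2]
grip_width: 0.0038
```

```bash
python3 tipz.py narrow
```

```text
24.2333 fingertip in bay [-20.53  -0.05  28.69] F [0.32 0.2  0.01] 0.003780834457252717
```

Emit:
arm_command --deltas '[{"translation": [0.03,0,0],"turn": [0,0,0]},{"translation": [0.03,0,0],"turn": [0,0,0]},{"translation": [0.03,0,0],"turn": [0,0,0]}]'

```text
time_s: 24.48
ee_pos: [0.5317, 0.0977, 0.0812]
eef_rot: [3.141, 1.047, 0.146]
force: [0.5, -0.5, -0.4]
grip_width: 0.0041
```

```bash
python3 tipz.py narrow
```

```text
24.4833 fingertip in bay [-20.89   0.    28.28] F [ 0.15 -0.57 -0.54] 0.004082274201366282
```

Emit:
arm_command --deltas '[{"translation": [0.02,0,0],"turn": [0,0,0]},{"translation": [0.03,0,0],"turn": [0,0,0]},{"translation": [0.03,0,0],"turn": [0,0,0]}]'

```text
time_s: 24.73
ee_pos: [0.5318, 0.0977, 0.0808]
eef_rot: [3.141, 1.047, 0.146]
force: [-5.0, -0.5, 6.6]
grip_width: 0.0039
```

```bash
python3 tipz.py narrow
```

```text
24.7333 fingertip in bay [-2.099e+01 -1.000e-02  2.788e+01] F [-1.06  0.28  8.25] 0.0038734817461022635
```

Emit:
arm_command --deltas '[{"translation": [0.02,0,0],"turn": [0,0,0]},{"translation": [0.02,0,0],"turn": [0,0,0]},{"translation": [0.02,0,0],"turn": [0,0,0]}]'

```text
time_s: 24.98
ee_pos: [0.5319, 0.0976, 0.0807]
eef_rot: [3.141, 1.047, 0.146]
force: [-13.1, -3.5, 16.3]
grip_width: 0.0041
```

```bash
python3 tipz.py narrow
```

```text
24.9833 fingertip in bay [-20.96  -0.04  27.77] F [-3.5  -1.56 20.8 ] 0.004065756824405908
```

Emit:
arm_command --deltas '[{"translation": [-1.5,0,0],"turn": [0,0,0]},{"translation": [-3,0,0],"turn": [0,0,0]},{"translation": [-3,0,0],"turn": [0,0,0]},{"translation": [-3,0,0],"turn": [0,0,0]}]'

```text
time_s: 25.32
ee_pos: [0.4953, 0.0923, 0.147]
eef_rot: [3.14, 1.043, 0.146]
force: [-0.3, -0.6, -0.5]
grip_width: 0.0038
```

```bash
python3 - <<'E'
from h import *
b,yaw=BAY["wide"];B=R.from_euler('xyz',[0,-np.pi/6,yaw]).as_matrix()
for z in (.08,.015): p=np.array(b)+B@np.array([.018,0,.026+.019+z]); delta(p,toolR(yaw,np.pi/6),z)
E
```

```text
0.08 t [-0.88, 8.09, 0.17] turn [3.4, -0.04, 1.96] rows~ 5.0
0.015 t [1.68, 8.52, 0.25] turn [3.4, -0.04, 1.96] rows~ 6.0
```

Emit:
arm_command --deltas '[{"translation": [-0.88,1.5,0.17],"turn": [0.6,0,0.3]},{"translation": [-0.88,3,0.17],"turn": [1.2,0,0.7]},{"translation": [-0.88,4.5,0.17],"turn": [1.9,0,1.1]},{"translation": [-0.88,6,0.17],"turn": [2.6,0,1.5]},{"translation": [-0.88,7.5,0.17],"turn": [3.4,0,1.96]},{"translation": [-0.88,8.09,0.17],"turn": [3.4,-0.04,1.96]},{"translation": [-0.88,8.09,0.17],"turn": [3.4,-0.04,1.96]},{"translation": [-0.88,8.09,0.17],"turn": [3.4,-0.04,1.96]},{"translation": [-0.88,8.09,0.17],"turn": [3.4,-0.04,1.96]},{"translation": [-0.88,8.09,0.17],"turn": [3.4,-0.04,1.96]}]'

```text
time_s: 26.15
ee_pos: [0.5098, -0.109, 0.1614]
eef_rot: [3.14, 1.052, -0.196]
force: [-0.4, -0.1, -0.8]
grip_width: 0.0041
```

```bash
python3 tipz.py wide; python3 - <<'E'
from h import *
im,c=snap("wrist","w25")
cv2.imwrite("pics/w25a.png",cv2.resize(im[130:280,240:410,::-1],None,fx=4,fy=4,interpolation=cv2.INTER_CUBIC))
b,yaw=BAY["wide"];B=R.from_euler('xyz',[0,-np.pi/6,yaw]).as_matrix()
for z in (.015,.004): p=np.array(b)+B@np.array([.018,0,.026+.019+z]); delta(p,toolR(yaw,np.pi/6),z)
E
```

```text
26.15 fingertip in bay [ 16.05   0.79 104.04] F [-0.72 -0.14 -0.55] 0.004058999090309331
0.015 t [2.53, 0.03, -0.08] turn [0.02, 0.05, -0.0] rows~ 2.0
0.004 t [2.97, 0.03, -0.08] turn [0.02, 0.05, -0.0] rows~ 2.0
```

View pics/w25a.png

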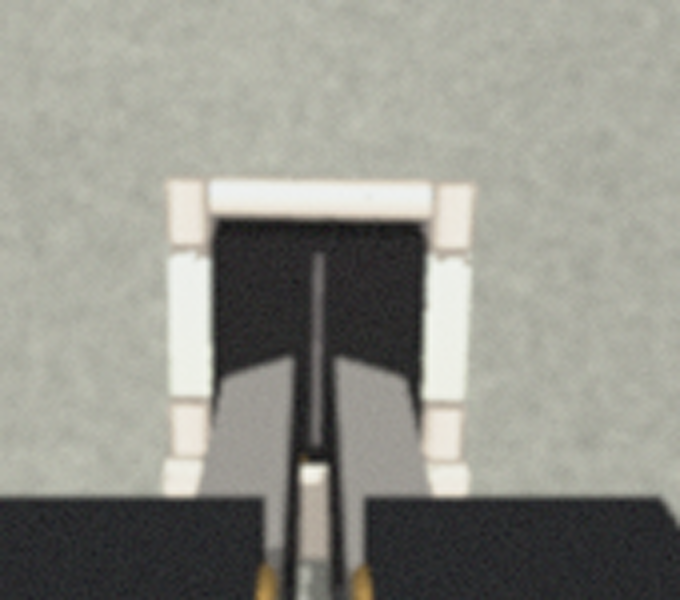

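The wide pack still sits centred behind its heel wall. Now a light two-point press test to check it is flat.

Emit:
arm_command --deltas '[{"translation": [1,0.03,-0.08],"turn": [0,0.05,0]},{"translation": [2,0.03,-0.08],"turn": [0,0.05,0]},{"translation": [2.7,0.03,-0.08],"turn": [0,0.05,0]},{"translation": [2.97,0.03,-0.08],"turn": [0,0.05,0]},{"translation": [2.97,0.03,-0.08],"turn": [0,0.05,0]},{"translation": [2.97,0.03,-0.08],"turn": [0,0.05,0]}]'

```text
time_s: 26.7
ee_pos: [0.5476, -0.1178, 0.0988]
eef_rot: [3.14, 1.047, -0.196]
force: [0.5, -0.8, 0.0]
grip_width: 0.0039
```

```bash
python3 tipz.py wide
```

```text
26.7 fingertip in bay [18.37 -0.54 30.42] F [ 0.59 -0.72 -0.34] 0.003924226206105312
```

Emit:
arm_command --deltas '[{"translation": [0.03,0,0],"turn": [0,0,0]},{"translation": [0.03,0,0],"turn": [0,0,0]},{"translation": [0.03,0,0],"turn": [0,0,0]}]'

```text
time_s: 26.95
ee_pos: [0.5481, -0.1184, 0.0987]
eef_rot: [3.139, 1.045, -0.197]
force: [0.3, 1.1, 0.4]
grip_width: 0.0042
```

```bash
python3 tipz.py wide
```

```text
26.95 fingertip in bay [18.93 -0.98 30.04] F [0.28 1.1  0.35] 0.004193504534660585
```

Emit:
arm_command --deltas '[{"translation": [0.04,0,0],"turn": [0,0,0]},{"translation": [0.08,0,0],"turn": [0,0,0]},{"translation": [0.08,0,0],"turn": [0,0,0]},{"translation": [0.08,0,0],"turn": [0,0,0]}]'

```text
time_s: 27.28
ee_pos: [0.549, -0.1186, 0.0961]
eef_rot: [3.14, 1.047, -0.197]
force: [-0.1, -1.0, -0.1]
grip_width: 0.0037
```

```bash
python3 tipz.py wide
```

```text
27.2833 fingertip in bay [18.35 -1.02 27.29] F [ 0.05 -0.96 -0.17] 0.003666626300354617
```

Emit:
arm_command --deltas '[{"translation": [0.02,0,0],"turn": [0,0,0]},{"translation": [0.02,0,0],"turn": [0,0,0]},{"translation": [0.02,0,0],"turn": [0,0,0]}]'

```text
time_s: 27.53
ee_pos: [0.5493, -0.1186, 0.0957]
eef_rot: [3.14, 1.047, -0.197]
force: [-0.1, 0.7, 2.2]
grip_width: 0.004
```

```bash
python3 tipz.py wide
```

```text
27.5333 fingertip in bay [18.43 -0.99 26.83] F [0.88 0.62 2.04] 0.004001915413903361
```

Emit:
arm_command --deltas '[{"translation": [-0.3,-0.04,0],"turn": [0,0,0]},{"translation": [-0.3,-0.04,0.7],"turn": [0,0,0]},{"translation": [-0.2,-0.04,1.45],"turn": [0,0,0]},{"translation": [-0.04,-0.04,1.45],"turn": [0,0,0]},{"translation": [-0.04,-0.04,1.45],"turn": [0,0,0]},{"translation": [-0.04,-0.04,1.45],"turn": [0,0,0]}]'

```text
time_s: 28.03
ee_pos: [0.5189, -0.1117, 0.079]
eef_rot: [3.139, 1.046, -0.197]
force: [0.3, 0.5, 0.1]
grip_width: 0.0038
```

```bash
python3 tipz.py wide
```

```text
28.0333 fingertip in bay [-16.83  -0.09  27.96] F [ 0.18  0.57 -0.03] 0.00377547951951126
```

Emit:
arm_command --deltas '[{"translation": [0.03,0,0],"turn": [0,0,0]},{"translation": [0.03,0,0],"turn": [0,0,0]},{"translation": [0.03,0,0],"turn": [0,0,0]}]'

```text
time_s: 28.28
ee_pos: [0.5189, -0.1116, 0.078]
eef_rot: [3.139, 1.046, -0.197]
force: [-0.2, -0.1, -0.1]
grip_width: 0.0039
```

```bash
python3 tipz.py wide
```

```text
28.2833 fingertip in bay [-1.734e+01 -2.000e-02  2.710e+01] F [-0.17 -0.15 -0.04] 0.0039461431466868285
```

Emit:
arm_command --deltas '[{"translation": [0.02,0,0],"turn": [0,0,0]},{"translation": [0.02,0,0],"turn": [0,0,0]},{"translation": [0.02,0,0],"turn": [0,0,0]}]'

```text
time_s: 28.53
ee_pos: [0.519, -0.1116, 0.0777]
eef_rot: [3.139, 1.046, -0.197]
force: [-2.7, 1.2, 6.1]
grip_width: 0.0038
```

```bash
python3 tipz.py wide
```

```text
28.5333 fingertip in bay [-1.741e+01 -2.000e-02  2.678e+01] F [0.57 0.63 6.71] 0.0038471086918620426
```

Emit:
arm_command --deltas '[{"translation": [-1.5,0,0],"turn": [0,0,0]},{"translation": [-3,0,0],"turn": [0,0,0]},{"translation": [-5,0,2],"turn": [0,0,0]},{"translation": [-6,0,2],"turn": [0,0,0]},{"translation": [-6,0,2],"turn": [0,0,0]},{"translation": [-6,0,2],"turn": [0,0,0]},{"translation": [-6,0,2],"turn": [0,0,0]},{"translation": [-6,0,2],"turn": [0,0,0]}]'

```text
time_s: 29.2
ee_pos: [0.4032, -0.0886, 0.1815]
eef_rot: [3.14, 1.047, -0.197]
force: [0.4, -0.9, -0.5]
grip_width: 0.0038
```

```bash
python3 - <<'E'
from h import *
im,c=snap("wrist","w26"); t,_=snap("top","t26"); s,_=snap("side","s26")
print(ctrl.get_obs()["time_s"],ctrl.get_obs()["ee_pos"])
a=cv2.resize(s[150:350,200:460,::-1],(800,600)); cv2.imwrite("pics/s26a.png",a)
E
```

```text
29.35 [ 0.40295095 -0.08847958  0.18107864]
```

View pics/w26.png

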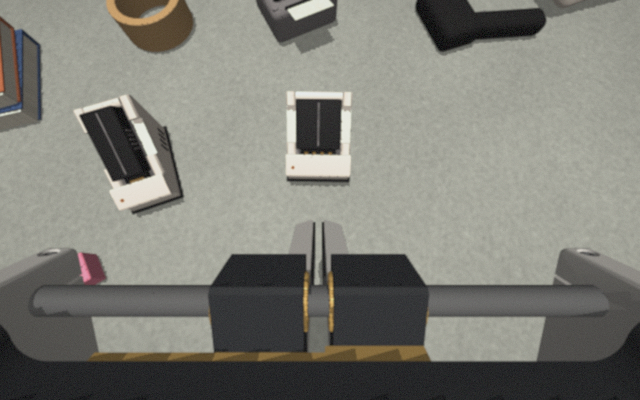

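View pics/s26a.png

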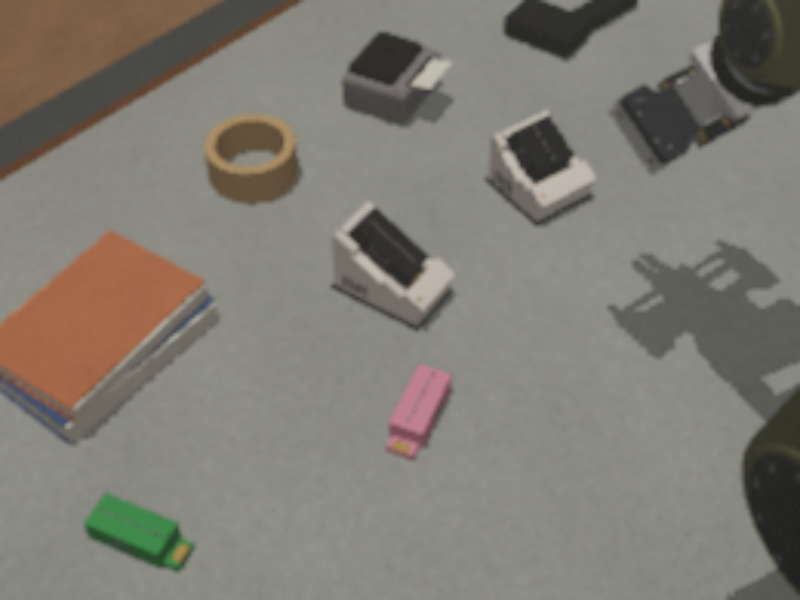

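Both packs lie flat in their chargers (wrist view: (318,125) wide, (115,145) narrow). Everything else is undisturbed and the arm is clear.

```bash
python3 -c "
from station import ctrl; print(ctrl.hand_in())"
```

```text
the job is handed in; nothing more can be done
None
```

Both battery packs are in their matching chargers, and I handed the job in at about 29 s with the arm clear.

- **Seating:** each pack went in tongue first against the spring until its heel cleared the wall, then was laid down and released. The spring force I saw was about 6–7 N, below the roughly 10 N at the stop.
- **Flatness:** I pressed lightly near both ends of each pack, and both ends stood at the same height to about 0.1 mm. For the narrow pack that height was about 1.9 mm above my estimate (0.8 mm for the wide). I put this down to an error in my estimate of the pocket height, because the pack did not give when pressed.
- **Final look:** both packs sit centred behind their heel walls. The books, tape, printer, scanner and the green and pink look-alikes look undisturbed.

Two things did not go cleanly:
- **Wide pack:** the arm drifted about 3 mm sideways near an awkward wrist position while laying it down. It pressed a side wall with about 20–25 N before I corrected it.
- **Narrow pack:** one check press with the fingertips reached about 42 N. That is over the 40 N limit if the fingertips count as part of the gripper's body, though the pack did not move.

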